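Prop a marked board for drilling

ROBOT

A 6-joint arm with a two-finger parallel gripper is mounted at the origin on the work surface. World frame = base frame: x ahead of the robot, y to its left, z up, the work surface at z = 0. Lengths are in m, angles in degrees, forces in N, time in s.
With the tool pointing down it reaches from about 0.15 to 0.775 m from the base axis. Payload 6.1 kg.
Tool frame: the origin (TCP) lies between the finger pads; the fingertips stand 8 mm ahead of it and the grasp point (between the pads) lies 11 mm behind it (robot.tip_extent is the distance from the TCP to the fingertips, in m); z points along the fingers, y is the direction in which the jaws open and shut (so a half turn about z gives the same grasp; the last joint's range is limited). The gripper opens to 85 mm and grips with 20 to 120 N. Pads are 22 mm wide; open, the fingers measure 114 mm over their backs; the gripper's body (76 mm by 85 mm) begins 54 mm behind the grasp point. The pads swing forward as they close: fully open they stand 13 mm farther back than shut.
Start: joints at [-70.245, 7.208, -2.269, 80.523, 0, 90], TCP at [0.177, -0.494, 0.239] pointing down, gripper open.
Joint ranges: [-155.77, 155.77], [-54.66, 111.73], [-72.52, 77.12], [-102.08, 115.82], [-83.92, 84.16], [-180, 180]. Speed limits (degrees/s): [136.94, 136.94, 172.46, 180, 180, 180].

INTERFACE

Orientations are given as a 3x3 rotation matrix whose columns are the frame's x, y, z axes.
In Python, from rig import robot gives the robot as it stands.
- The arm moves only by the tool play_rows, never from a script. Its argument "motion" is a list of rows, each a list of 3 entries, a list of its own where there are three numbers: the opening in per cent of the stroke, from 0 (shut) to 100 (fully open), then the shift along the tool's x, y, z in cm, then the turn, a rotation vector about the tool's x, y, z in degrees. A call has exactly 10 rows; each row shifts and turns the commanded pose from where the row before left it, along the tool's axes as they then stand; what a row does not reach is not made up. A row lasts 1/10 s, in which the tool goes at most 50 mm and 8.59 degrees, less where a joint would pass 70% of its speed; a pose out of reach is approached as far as the arm can. A call is refused whole if a number of a shift passes 5 or a number of a turn 8.59, either way. A call with a gripper value outside its range is refused whole. The fingers move at their own pace and stop on an object; "force" is the grip in N (left out, the last holds). Time passes only in rows, so rows that do not move let the fingers close, or fill a call up. It gives the time, the measured TCP pose, the force and the opening at its end, in the units of the state.
- robot.sense(): the state, without advancing time (a new reading comes with each control period).
- robot.capture(name): name is "side" or "top" or "wrist"; returns a dict with "img" (480x640x3 uint8, red, green, blue), "K" (3x3 intrinsics, pixels), "position" and "attitude" of the camera in the world; the wrist camera has in their place "hand_eye" (4x4, takes a point from camera to tool coordinates, whose origin is the TCP and whose axes are the flange's). Camera axes: x right, y down, z forward; pixel columns grow to the right and rows downward; lengths in m; the calibration is good to about 2 mm. A picture is of the moment at which its call begins: read the wrist's pose just before it. There is no depth.
- robot.hand_in(): hands the job in, once; it reports no verdict.
The state is a dict: "time": time; "qpos": joint angles; "qvel": joint speeds; "joint_efforts": joint torques, N m; "position": TCP position; "tool_rot": TCP orientation; "force": force on the tool from outside, world axes, zero at the start; "ft_torque": the same for the moment, N m; "width": finger opening in m.
Only numpy, scipy, OpenCV 4.12 (cv2) and the standard library are available. Lean on these libraries where they do the work, as an engineer would, in place of code of your own. Each camera call takes 0.05 s, during which the arm holds its last target. There are 200 camera calls.

TASK

Get the marked plywood board ready for drilling: stand the round wooden post in the middle of the round rubber pad and the tall square block in the middle of the square pad, and set the empty tin upright on the bench midway between the two pads to catch the chips. Then lay the board flat across the two props, running straight from one to the other with its pencil cross centred above the tin, and last stand the steel weight upright on the board directly above the round post. Leave the low spare block where it is.

Things in the scene. Friction and masses are not known exactly. Their poses are not given: they have to be found in the camera images.
- round_pad: Thin round black rubber pad fixed flat to the bench: 72 mm across, 3 mm thick. Origin at the centre of its underside, z up. The two pads lie 180 mm apart centre to centre; the straight line through them runs along this pad's y axis (the square pad may be on the +y or the -y side).
- square_pad: Thin square black rubber pad fixed flat to the bench: 68 x 68 mm, 3 mm thick, turned the same way as the round pad. Origin at the centre of its underside, z up; its y axis too runs along the line through the pads.
- round_prop: Loose upright round post of pale wood, 44 mm diameter, 60 mm tall, 70 g or so. Origin at the centre of its underside, z up.
- square_prop: Loose upright pale wooden block, 44 x 44 mm in plan and 60 mm tall, 90 g or so. Origin at the centre of its underside, z up, x and y square to its sides.
- tin: Loose open round metal tin for catching chips, empty, mouth up: 56 mm outside diameter, 40 mm tall, walls 3 mm. Origin at the centre of its underside, z up.
- board: Loose plywood board lying flat: 280 mm long (its x axis) by 50 mm wide (y) by 18 mm thick (z up), 170 g or so; a small pencilled cross marks the middle of its upper face. Origin at the centre of its underside. Both ends are alike.
- weight: Loose dark steel hold-down weight, round, upright, 40 mm tall: base 48 mm diameter up to 24 mm high, narrowing to a 30 mm diameter neck from 28 mm up to the top at 40 mm; about 0.4 kg. Origin at the centre of its underside, z up.
- spare_block: Bystander: loose oblong pale wooden block, 44 mm (x) x 72 mm (y) in plan and only 40 mm tall, too low for this job. Origin at the centre of its underside, z up.
There are look-alikes about, which are no part of the job. What is shaped like the square_prop but purple is not meant.

How it is judged:
By the outcome, as a careful person would: the job done as asked, in the order asked, and still so for the second after the job is handed in, with the robot touching nothing.
It also fails if it takes over 120 s, if anything falls off the work surface, if the arm or the gripper's body presses on something with over 40 N, if the wrist force passes 120 N, or if a joint passes its speed limit or range.

## Working session

There is one attempt and no reset: what is moved stays moved. The work goes in short steps, Python scripts to look and compute and a tool call to move; the robot and the scene stay as the last step left them, time stands still between calls to the robot, and variables do not carry over. Pictures are saved under pics/ and viewed, about 12 in all and at most 16, crops included, and the job is handed in when it is done.

Besides the shell and the picture viewer there is one more tool, called after "Request:" as name(argument=value, ...) on one line, values as JSON. play_rows: Moves the arm, as the interface text tells. Its arguments: {"type":"object","properties":{"motion":{"type":"array"},"force":{"type":"number"}},"required":["motion"]}

```bash
ls; mkdir -p pics; python3 - <<'E'
from rig import robot
import cv2,pickle
s=robot.sense();print(s)
for n in("top","side"):
    c=robot.capture(n);pickle.dump(c,open(n+'.pkl','wb'));cv2.imwrite(f'pics/{n}0.png',c['img'][:,:,::-1]);print(n,c['K'],c['position'],c['attitude'])
c=robot.capture('wrist');print(c['K'],c['hand_eye'])
E
```

```text
pics
{'time': 0.0, 'qpos': array([-7.02457140e+01,  7.24095219e+00, -2.32641043e+00,  8.05231270e+01,
       -5.68551669e-04,  8.99996795e+01]), 'qvel': array([-0.03578384,  0.09687408, -0.0066359 , -0.0084286 ,  0.01260878,
       -0.01659665]), 'joint_efforts': array([-1.20888206e-03, -4.35914218e+01,  3.52925992e+01,  1.73493242e-02,
        2.39690610e-05,  4.84232814e-06]), 'position': array([ 0.17730844, -0.49373721,  0.23853132]), 'tool_rot': array([[ 9.41148839e-01,  3.37991964e-01, -5.43136082e-04],
       [ 3.37992401e-01, -9.41147670e-01,  1.48304416e-03],
       [-9.91425063e-06, -1.57934115e-03, -9.99998753e-01]]), 'force': array([-0.36462836,  0.23018733,  0.44634042]), 'ft_torque': array([-0.03305362, -0.01954167, -0.04609852]), 'width': 0.08565181241239372}
top [[506.02003714   0.         325.20122822]
 [  0.         506.02003714 242.52390328]
 [  0.           0.           1.        ]] [0.48872784 0.0174564  0.86416981] [[ 0.02498287 -0.99819352  0.05464013]
 [-0.99965704 -0.02537406 -0.00647731]
 [ 0.00785205 -0.05445957 -0.9984851 ]]
side [[451.59928256   0.         320.15120461]
 [  0.         451.59928256 245.3604333 ]
 [  0.           0.           1.        ]] [ 0.3542934  -0.53264386  0.72512673] [[ 0.95669986 -0.21429566  0.19698414]
 [-0.2906519  -0.73984193  0.60675809]
 [ 0.0157115  -0.6377392  -0.77009211]]
[[404.02681431   0.         320.241317  ]
 [  0.         404.02681431 245.79516743]
 [  0.           0.           1.        ]] [[ 1.28656971e-03 -9.62704362e-01 -2.70552502e-01  6.86247866e-02]
 [ 9.99999005e-01  1.39512622e-03 -2.08926797e-04 -1.92581989e-04]
 [ 5.78589630e-04 -2.70551964e-01  9.62705199e-01 -1.34263513e-01]
 [ 0.00000000e+00  0.00000000e+00  0.00000000e+00  1.00000000e+00]]
```

View pics/top0.png

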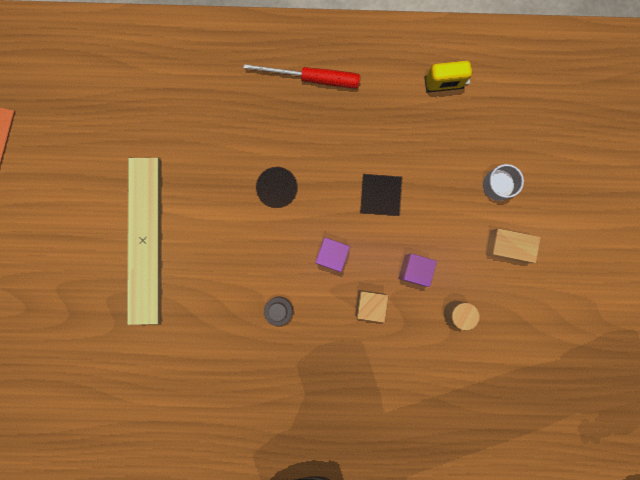

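View pics/side0.png

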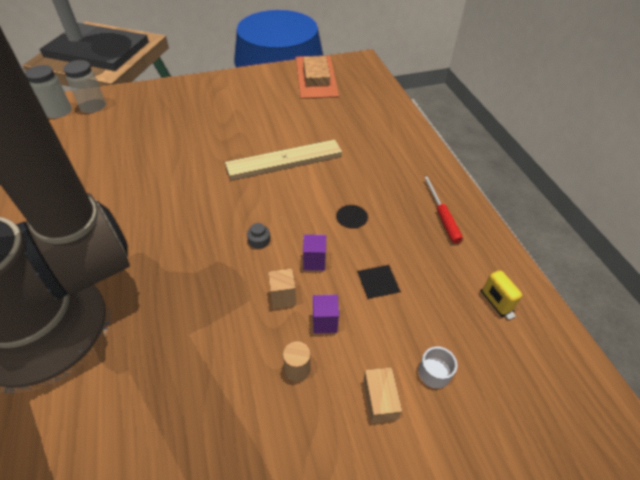

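The top view shows the round pad at (277,187), square pad (381,195), tin (505,181), spare block (516,246), post (465,316), square prop (372,306), weight (278,311), board cross (143,241), and purple look-alikes at (333,255) and (419,270). The side view agrees.

```bash
cat > h.py <<'E'
import numpy as np,cv2,pickle
from rig import robot
def ray(c,uv,z,s=None):
    "pixels -> world points on plane z"
    if 'hand_eye' in c:
        T=np.eye(4);T[:3,:3]=s['tool_rot'];T[:3,3]=s['position'];T=T@c['hand_eye'];R,p=T[:3,:3],T[:3,3]
    else: R,p=np.array(c['attitude']),np.array(c['position'])
    uv=np.atleast_2d(uv).astype(float)
    d=np.c_[uv,np.ones(len(uv))]@np.linalg.inv(c['K']).T@R.T
    return p+d*((z-p[2])/d[:,2])[:,None]
def proj(c,P,s=None):
    if 'hand_eye' in c:
        T=np.eye(4);T[:3,:3]=s['tool_rot'];T[:3,3]=s['position'];T=T@c['hand_eye'];R,p=T[:3,:3],T[:3,3]
    else: R,p=np.array(c['attitude']),np.array(c['position'])
    q=(np.atleast_2d(P)-p)@R@c['K'].T
    return q[:,:2]/q[:,2:]
def blob(m,near):
    cs=cv2.findContours(m.astype(np.uint8),cv2.RETR_EXTERNAL,cv2.CHAIN_APPROX_NONE)[0]
    cs=[k for k in cs if cv2.contourArea(k)>60]
    return min(cs,key=lambda k:abs(cv2.pointPolygonTest(k,tuple(map(float,near)),True)) if cv2.pointPolygonTest(k,tuple(map(float,near)),True)<0 else 0)[:,0,:]
def rect(P):
    "min area rect of world xy points: centre, sides(mm), angle of long side (deg)"
    (c,(w,h),a)=cv2.minAreaRect((P[:,:2]*1000).astype(np.float32))
    if w<h: w,h,a=h,w,a+90
    return np.round(np.array(c),1),round(w,1),round(h,1),round((a+90)%180-90,1)
E
python3 - <<'E'
from h import *
c=pickle.load(open('top.pkl','rb'));I=c['img'];hsv=cv2.cvtColor(I,cv2.COLOR_RGB2HSV)
for n,p in dict(table=(200,300),post=(465,316),sq=(372,306),sqside=(365,320),board=(143,200),spare=(516,246),weight=(278,311),wb=(289,318),rim=(519,170),pad=(277,187)).items(): print(n,I[p[1],p[0]],hsv[p[1],p[0]])
V=hsv[...,2]
dark=V<50; bright=V>185
gray=(hsv[...,1]<90)
for n,p,m,z in [('rpad',(277,187),dark,.003),('spad',(381,195),dark,.003),('post',(465,316),bright,.06),('sq',(372,306),bright,.06),('board',(143,200),bright,.018),('spare',(516,246),bright,.04),('weight',(278,311),gray,.02),('tin',(505,181),gray,.04)]:
    k=blob(m,p);print(n,rect(ray(c,k,z)),cv2.boundingRect(k))
E
```

```text
table [160 104  55] [ 14 167 160]
post [205 150  97] [ 15 134 205]
sq [205 158 101] [ 16 129 205]
sqside [112  79  47] [ 15 148 112]
board [205 198 133] [ 27  90 205]
spare [193 151  95] [ 17 129 193]
weight [107  99  97] [  6  24 107]
wb [89 80 78] [ 5 32 89]
rim [196 189 193] [163   9 196]
pad [46 38 34] [10 67 46]
rpad (array([640.2,  98. ]), 63.4, 43.2, -88.5) (258, 168, 38, 26)
spad (array([621.2, -81.2]), 64.4, 63.8, -2.9) (363, 175, 38, 40)
post (array([ 422. , -212.6]), 41.0, 39.7, 0.6) (453, 303, 26, 27)
sq (array([433.3, -65.3]), 42.5, 42.3, 83.3) (358, 292, 30, 30)
board (array([531.4, 318.1]), 277.8, 46.9, 2.5) (128, 158, 29, 167)
spare (array([ 537.4, -300.9]), 70.3, 42.2, 80.1) (494, 229, 46, 33)
weight (array([418.9,  86.9]), 46.6, 45.7, -43.5) (264, 297, 29, 29)
tin (array([ 641.7, -277.8]), 68.6, 56.5, -74.5) (483, 164, 41, 37)
```

```bash
python3 - <<'E'
from h import *
c=pickle.load(open('top.pkl','rb'));I=c['img'];hsv=cv2.cvtColor(I,cv2.COLOR_RGB2HSV);V=hsv[...,2]
ctr={}
for n,p in [('rpad',(277,187)),('spad',(381,195))]:
    m=(V<75); k=blob(m,p);P=ray(c,k,.003);print(n,rect(P));M=cv2.moments(k.reshape(-1,1,2));u=(M['m10']/M['m00'],M['m01']/M['m00']);ctr[n]=ray(c,u,.003)[0];print(ctr[n])
d=ctr['spad']-ctr['rpad'];print('dist',np.hypot(*d[:2]),'line ang',np.degrees(np.arctan2(-d[1],-d[0])))
k=blob(V<60,(365,320))
pur=(hsv[...,0]>125)&(hsv[...,0]<155)&(hsv[...,1]>110)
for p in [(333,255),(419,270)]:
    print('purple',rect(ray(c,blob(pur,p),.06)))
g=((hsv[...,1]<60)&(V>120)).astype(np.uint8)
k=blob(g,(518,172));print('tin',rect(ray(c,k,.04)),cv2.boundingRect(k),cv2.fitEllipse(k))
x=I[150:215,470:540];cv2.imwrite('pics/crop1.png',cv2.resize(np.hstack([x,I[290:355,440:510]]),None,fx=5,fy=5,interpolation=0)[:,:,::-1])
E
```

```text
rpad (array([629. ,  98.5]), 69.1, 68.5, 1.6)
[0.62903524 0.09815263 0.003     ]
spad (array([620.7, -81. ]), 67.4, 66.3, -3.0)
[ 0.62073182 -0.08095662  0.003     ]
dist 0.17930162545769415 line ang 87.34569553675279
purple (array([5.144e+02, 5.000e-01]), 42.6, 41.7, -18.2)
purple (array([ 479.1, -135.4]), 41.1, 13.7, 75.5)
tin (array([ 643.7, -283.8]), 54.9, 54.5, 0.4) (490, 164, 34, 34) ((506.2836608886719, 180.549072265625), (32.446990966796875, 33.63872146606445), 123.81177520751953)
```

View pics/crop1.png

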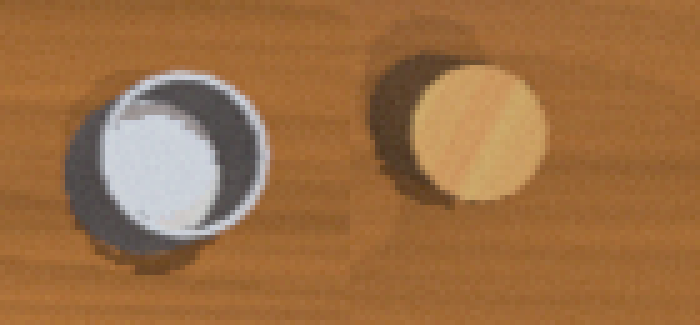

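The crop shows the tin rim centred near (506,180) in the full image and the post's top clean. The pads are 179.3 mm apart (180 expected), and the line between them is at 87.3° in the world.

```bash
cat >> h.py <<'E'
from scipy.spatial.transform import Rotation as Ro
def go(x,y,z,yaw,n=10,s=None):
    "per-row shift(cm)/turn(deg) to world TCP x,y,z (mm), tool-x yaw (deg), tool down; constant world speed"
    s=s or robot.sense();R=s['tool_rot'].copy();p=s['position']*1000
    ya=np.degrees(np.arctan2(R[1,0],R[0,0]));d=((yaw-ya+180)%360)-180
    t=np.array([x,y,z])-p;print('at',np.round(p,1),'yaw',round(ya,2),'tool shift cm',np.round(R.T@t/10,2),'turn z',round(-d,2))
    G=Ro.from_euler('z',yaw,degrees=True).as_matrix()@np.diag([1,-1,-1.])
    print(' level rotvec (tool)',np.round(Ro.from_matrix(R.T@G).as_rotvec(degrees=True),2))
    if n>1:
        rv=Ro.from_matrix(R.T@G).as_rotvec(degrees=True)/n
        for i in range(n):
            print(' ',np.round(R.T@t/10/n,2),np.round(rv,2)); R=R@Ro.from_rotvec(rv,degrees=True).as_matrix()
            if np.linalg.norm(rv)<.1: break
E
python3 -c "
from h import *
go(422,-212.6,200,87.2)"
```

```text
at [ 177.4 -493.8  238.7] yaw 19.76 tool shift cm [ 32.53 -18.19   3.89] turn z -67.44
 level rotvec (tool) [-7.000e-02 -4.000e-02 -6.744e+01]
  [ 3.25 -1.82  0.39] [-0.01 -0.   -6.74]
  [ 3.44 -1.42  0.39] [-0.01 -0.   -6.74]
  [ 3.59 -1.01  0.39] [-0.01 -0.   -6.74]
  [ 3.68 -0.58  0.39] [-0.01 -0.   -6.74]
  [ 3.72 -0.15  0.39] [-0.01 -0.   -6.74]
  [3.72 0.29 0.39] [-0.01 -0.   -6.74]
  [3.66 0.73 0.39] [-0.01 -0.   -6.74]
  [3.54 1.15 0.39] [-0.01 -0.   -6.74]
  [3.39 1.56 0.39] [-0.01 -0.   -6.74]
  [3.18 1.95 0.39] [-0.01 -0.   -6.74]
```

Request:
play_rows(motion=[[100, [3.2, -1.8, 0.4], [0, 0, -6.7]], [100, [3.4, -1.4, 0.4], [0, 0, -6.7]], [100, [3.6, -1, 0.4], [0, 0, -6.7]], [100, [3.7, -0.6, 0.4], [0, 0, -6.7]], [100, [3.7, -0.1, 0.4], [0, 0, -6.8]], [100, [3.7, 0.3, 0.4], [0, 0, -6.8]], [100, [3.7, 0.7, 0.4], [0, 0, -6.8]], [100, [3.5, 1.2, 0.4], [0, 0, -6.8]], [100, [3.4, 1.6, 0.4], [0, 0, -6.8]], [100, [3.2, 1.9, 0.3], [0, 0, -6.8]]], force=40)

```text
time: 1.15
position: [0.4229, -0.2127, 0.1999]
tool_rot: [[0.041, 0.999, -0.0], [0.999, -0.041, 0.0], [0.0, -0.0, -1.0]]
force: [0.1, -1.8, -0.3]
width: 0.0854
```

```bash
python3 - <<'E'
from h import *
s=robot.sense();c=robot.capture('wrist');cv2.imwrite('pics/w1.png',c['img'][:,:,::-1])
print(s['qpos'])
go(422,-212.6,45,87.2,1,s)
print(proj(c,[[.422,-.2126,.06]],s))
hsv=cv2.cvtColor(c['img'],cv2.COLOR_RGB2HSV)
k=blob((hsv[...,2]>185)&(hsv[...,1]>80),proj(c,[[.422,-.2126,.06]],s)[0]);print(rect(ray(c,k,.06,s)))
E
```

```text
[-2.66978910e+01  1.81247009e+00 -1.30868560e+01  7.51210962e+01
 -4.22769405e-04  6.56630479e+01]
at [ 422.9 -212.7  199.9] yaw 87.64 tool shift cm [ 0.   -0.08 15.49] turn z 0.44
 level rotvec (tool) [-0.02 -0.01  0.44]
[[318.97107263 234.54239179]]
(array([ 425.6, -199.8]), 39.9, 22.0, -15.4)
```

View pics/w1.png

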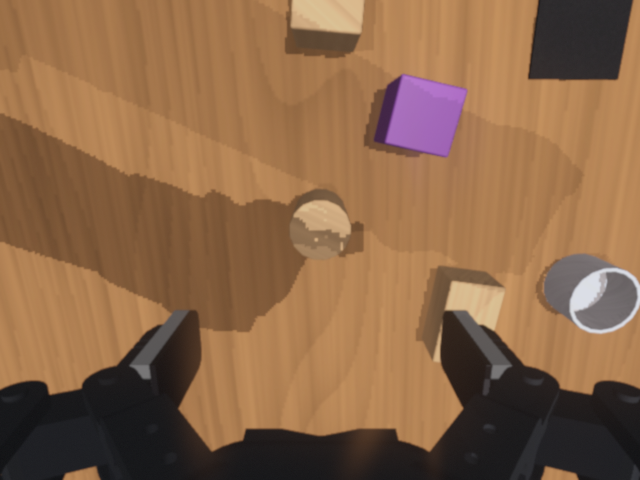

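The wrist view shows the post's top at (320,230), against a prediction of (319,234.5). That is within 3 mm, so I'll grasp it.

Request:
play_rows(motion=[[85, [0, -0.05, 3], [0, 0, 0.4]], [85, [0.1, 0, 3.5], [0, 0, 0]], [85, [0, 0, 3.5], [0, 0, 0]], [85, [0, 0, 3.5], [0, 0, 0]], [85, [0, 0, 2.5], [0, 0, 0]], [85, [0, 0, 1.5], [0, 0, 0]], [30, [0, 0, 0], [0, 0, 0]], [30, [0, 0, 0], [0, 0, 0]], [30, [0, 0, 0], [0, 0, 0]], [30, [0, 0, 0], [0, 0, 0]]], force=40)

```text
time: 2.2
position: [0.4225, -0.2134, 0.0263]
tool_rot: [[0.053, 0.999, 0.002], [0.999, -0.053, -0.001], [-0.001, 0.002, -1.0]]
force: [0.1, 0.7, -0.5]
width: 0.0433
```

```bash
python3 - <<'E'
from h import *
s=robot.sense();print(s['width'],s['force'])
go(629,98.2,100,87.3,1,s)
s['position'][2]=.105
go(629,98.2,105,87.3,10,s)
E
```

```text
0.04332820697494793 [ 0.11999101  0.71341346 -0.50781095]
at [ 422.5 -213.4   26.3] yaw 86.95 tool shift cm [32.21 18.98 -7.36] turn z -0.35
 level rotvec (tool) [ 0.1   0.04 -0.35]
at [ 422.5 -213.4  105. ] yaw 86.95 tool shift cm [3.222e+01 1.897e+01 1.000e-02] turn z -0.35
 level rotvec (tool) [ 0.1   0.04 -0.35]
  [3.22 1.9  0.  ] [ 0.01  0.   -0.03]
```

Request:
play_rows(motion=[[30, [0, 0, -2.5], [0, 0, 0]], [30, [0, 0, -2.5], [0, 0, 0]], [30, [0, 0, -3], [0, 0, 0]], [30, [3, 2, 0], [0, 0, -0.4]], [30, [4, 2, 0], [0, 0, 0]], [30, [4, 2.5, 0], [0, 0, 0]], [30, [4, 2.5, 0], [0, 0, 0]], [30, [4, 2.5, 0], [0, 0, 0]], [30, [4, 2.5, 0], [0, 0, 0]], [30, [4, 2, 0], [0, 0, 0]]])

```text
time: 3.2
position: [0.5958, 0.051, 0.1061]
tool_rot: [[0.046, 0.999, 0.002], [0.999, -0.046, 0.0], [0.0, 0.002, -1.0]]
force: [0.3, -1.6, -1.2]
width: 0.0432
```

```bash
python3 - <<'E'
from h import *
s=robot.sense();print(s['width'])
go(629,98.2,31,87.3,1,s)
E
```

```text
0.043155214495524986
at [595.8  51.  106.1] yaw 87.37 tool shift cm [4.87 3.09 7.52] turn z 0.07
 level rotvec (tool) [ 0.1  -0.01  0.07]
```

Request:
play_rows(motion=[[30, [2, 1.5, 0], [0, 0, 0]], [30, [2, 1, 0], [0, 0, 0]], [30, [0.9, 0.6, 0], [0, 0, 0]], [30, [0, 0, 2], [0, 0, 0]], [30, [0, 0, 2], [0, 0, 0]], [30, [0, 0, 1], [0, 0, 0]], [30, [0, 0, 0], [0, 0, 0]], [30, [0, 0, 0], [0, 0, 0]], [30, [0, 0, 0], [0, 0, 0]], [30, [0, 0, 0], [0, 0, 0]]])

```text
time: 4.2
position: [0.6281, 0.0966, 0.0565]
tool_rot: [[0.046, 0.999, 0.002], [0.999, -0.046, 0.0], [0.0, 0.002, -1.0]]
force: [0.5, 0.4, -1.6]
width: 0.0431
```

```bash
python3 - <<'E'
from h import *
s=robot.sense();c=robot.capture('wrist');cv2.imwrite('pics/w2.png',c['img'][:,:,::-1])
go(629,98.2,29.5,87.3,1,s)
t=np.linspace(0,6.28,60)
print(proj(c,[[.629,.0982,.003],[.6207,-.081,.003]],s))
E
```

```text
at [628.1  96.6  56.5] yaw 87.34 tool shift cm [0.17 0.07 2.7 ] turn z 0.04
 level rotvec (tool) [ 0.1  -0.02  0.04]
[[321.69872598 274.12752522]
 [321.05959407 550.57671665]]
```

View pics/w2.png

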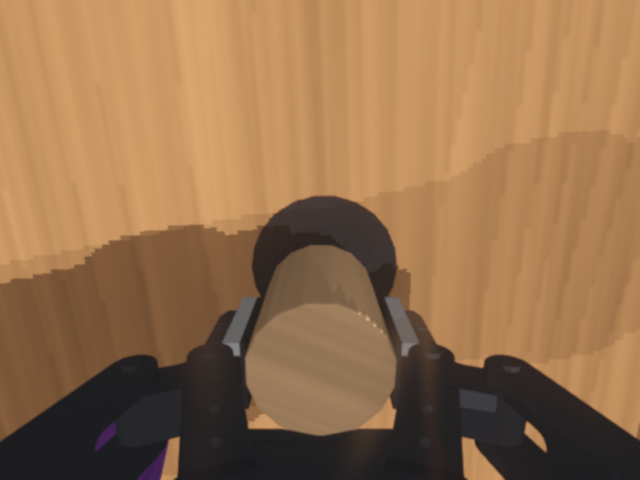

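The held post sits over the pad. The pad's edges are at columns 252 and 397 with its top at row 196, and the post's top face spans columns 246 to 397 with its bottom at row 434.

```bash
python3 - <<'E'
from h import *
s=robot.sense();c=robot.capture('wrist')
R=s['tool_rot'];p=s['position']
f=lambda uv,z:np.round((ray(c,uv,z,s)-p)@R*1000,1)
print('pad in tool mm\n',f([(252,264),(397,264),(324,196)],.003))
print('post\n',f([(246,360),(397,360),(321,434),(321,358)],.0902))
hsv=cv2.cvtColor(c['img'],cv2.COLOR_RGB2HSV)
m=(hsv[...,2]<75);m[300:]=0
k=blob(m,(320,220));P=f(k,.003)[:,:2]
up=P[P[:,0]>8]; up=up[(k[P[:,0]>8][:,1]<262)]
A=np.c_[2*up,np.ones(len(up))];sol=np.linalg.lstsq(A,(up**2).sum(1),rcond=None)[0];print('pad circle fit tool mm',sol[:2],np.sqrt(sol[2]+sol[0]**2+sol[1]**2))
E
```

```text
pad in tool mm
 [[  6.9 -33.4  53.3]
 [  7.   37.5  53.4]
 [ 40.3   1.7  53.3]]
post
 [[  7.5 -20.9 -33.9]
 [  7.4  21.4 -33.9]
 [-17.3   0.1 -33.9]
 [  8.1   0.1 -33.9]]
pad circle fit tool mm [17.50553208  1.75955447] 24.141324281389284
```

Request:
play_rows(motion=[[30, [0.06, 0.13, 1], [0, 0, 0]], [30, [0, 0, 1], [0, 0, 0]], [30, [0, 0, 0.4], [0, 0, 0]], [30, [0, 0, 0.2], [0, 0, 0]], [30, [0, 0, 0.1], [0, 0, 0]], [30, [0, 0, 0], [0, 0, 0]], [30, [0, 0, 0], [0, 0, 0]], [30, [0, 0, 0], [0, 0, 0]], [30, [0, 0, 0], [0, 0, 0]], [30, [0, 0, 0], [0, 0, 0]]])

```text
time: 5.3
position: [0.628, 0.0971, 0.0287]
tool_rot: [[0.046, 0.999, -0.001], [0.999, -0.046, -0.0], [-0.0, -0.001, -1.0]]
force: [-4.2, -1.1, 6.1]
width: 0.043
```

Request:
play_rows(motion=[[30, [0, 0, -0.3], [0, 0, 0]], [30, [0, 0.05, 0], [0, 0, 0]], [30, [0, 0, 0], [0, 0, 0]], [30, [0, 0, 0], [0, 0, 0]], [30, [0, 0, 0], [0, 0, 0]], [30, [0, 0, 0], [0, 0, 0]], [30, [0, 0, 0], [0, 0, 0]], [30, [0, 0, 0], [0, 0, 0]], [30, [0, 0, 0], [0, 0, 0]], [30, [0, 0, 0], [0, 0, 0]]])

```text
time: 6.3
position: [0.6293, 0.0972, 0.0313]
tool_rot: [[0.046, 0.999, 0.0], [0.999, -0.046, 0.0], [0.0, 0.0, -1.0]]
force: [0.6, -0.1, -0.7]
width: 0.043
```

Now I'll lower, release and lift.

Request:
play_rows(motion=[[30, [0, 0, 0.1], [0, 0, 0]], [30, [0, 0, 0.1], [0, 0, 0]], [30, [0, 0, 0], [0, 0, 0]], [75, [0, 0, 0], [0, 0, 0]], [75, [0, 0, 0], [0, 0, 0]], [75, [0, 0, -1], [0, 0, 0]], [75, [0, 0, -3], [0, 0, 0]], [75, [0, 0, -4], [0, 0, 0]], [75, [0, 0, -4], [0, 0, 0]], [75, [0, 0, -3], [0, 0, 0]]])

```text
time: 7.3
position: [0.6298, 0.0972, 0.1832]
tool_rot: [[0.046, 0.999, 0.003], [0.999, -0.046, 0.0], [0.001, 0.003, -1.0]]
force: [0.2, 0.6, 1.3]
width: 0.0639
```

```bash
python3 - <<'E'
from h import *
s=robot.sense()
go(433.3,-65.3,170,83.3,10,s)
E
```

```text
at [629.8  97.2 183.2] yaw 87.36 tool shift cm [-17.14 -18.88   1.25] turn z 4.06
 level rotvec (tool) [ 0.19 -0.04  4.06]
  [-1.71 -1.89  0.12] [ 0.02 -0.    0.41]
  [-1.73 -1.88  0.13] [ 0.02 -0.    0.41]
  [-1.74 -1.86  0.13] [ 0.02 -0.    0.41]
  [-1.75 -1.85  0.13] [ 0.02 -0.    0.41]
  [-1.77 -1.84  0.13] [ 0.02 -0.    0.41]
  [-1.78 -1.83  0.13] [ 0.02 -0.    0.41]
  [-1.79 -1.81  0.13] [ 0.02 -0.    0.41]
  [-1.81 -1.8   0.13] [ 0.02 -0.    0.41]
  [-1.82 -1.79  0.13] [ 0.02 -0.    0.41]
  [-1.83 -1.77  0.13] [ 0.02 -0.    0.41]
```

Request:
play_rows(motion=[[80, [-2.2, -2.4, 0.2], [0, 0, 0.5]], [80, [-2.2, -2.3, 0.2], [0, 0, 0.5]], [80, [-2.2, -2.3, 0.2], [0, 0, 0.5]], [80, [-2.2, -2.3, 0.2], [0, 0, 0.5]], [80, [-2.2, -2.3, 0.2], [0.2, 0, 0.5]], [80, [-2.2, -2.3, 0.2], [0, 0, 0.5]], [80, [-2.2, -2.3, 0.1], [0, 0, 0.5]], [80, [-2.3, -2.2, 0], [0, 0, 0.6]], [80, [0, 0, 0], [0, 0, 0]], [80, [0, 0, 0], [0, 0, 0]]])

```text
time: 8.3
position: [0.4324, -0.0656, 0.1676]
tool_rot: [[0.119, 0.993, -0.001], [0.993, -0.119, 0.0], [0.0, -0.001, -1.0]]
force: [1.2, 0.4, 0.3]
width: 0.0681
```

```bash
python3 - <<'E'
from h import *
s=robot.sense();c=robot.capture('top')
hsv=cv2.cvtColor(c['img'],cv2.COLOR_RGB2HSV);V=hsv[...,2]
q=proj(c,[[.629,.098,.063],[.629,.098,.003]]);print(q)
k=blob(V>185,q[0]);print('post',rect(ray(c,k,.063)))
go(433.3,-65.3,26,83.3,1,s)
E
```

```text
[[272.97382019 180.81137303]
 [276.30769905 186.98271232]]
post (array([627.9,  97.1]), 40.2, 39.9, 1.7)
at [432.4 -65.6 167.6] yaw 83.18 tool shift cm [ 0.04  0.1  14.16] turn z -0.12
 level rotvec (tool) [-0.08 -0.01 -0.12]
```

Post measures (627.9, 97.1) against the pad at (629.0, 98.2), about 1.6 mm off. Next is the square prop.

Request:
play_rows(motion=[[80, [0, 0.1, 3], [0, 0, 0]], [80, [0, 0, 3.5], [0, 0, 0]], [80, [0, 0, 3.5], [0, 0, 0]], [80, [0, 0, 2.5], [0, 0, 0]], [80, [0, 0, 1.7], [0, 0, 0]], [30, [0, 0, 0], [0, 0, 0]], [30, [0, 0, 0], [0, 0, 0]], [30, [0, 0, 0], [0, 0, 0]], [30, [0, 0, 0], [0, 0, 0]], [30, [0, 0, -2], [0, 0, 0]]])

```text
time: 9.35
position: [0.4316, -0.0651, 0.0436]
tool_rot: [[0.117, 0.993, -0.006], [0.993, -0.117, 0.001], [0.0, -0.006, -1.0]]
force: [-0.5, -0.0, -0.9]
width: 0.0436
```

Request:
play_rows(motion=[[30, [0, 0, -3], [0, 0, 0]], [30, [0, 0, -3], [0, 0, 0]], [30, [0, 0, -2], [0, 0, 0]], [30, [0, 1, 0], [0, 0, -1]], [30, [0, 2, 0], [0, 0, -1]], [30, [0, 3, 0], [0, 0, -1]], [30, [0, 3, 0], [0, 0, -1]], [30, [0, 3, 0], [0, 0, 0]], [30, [0, 2, 0], [0, 0, 0]], [30, [0, 0, 0], [0, 0, 0]]])

```text
time: 10.35
position: [0.5751, -0.0755, 0.1222]
tool_rot: [[0.047, 0.999, -0.004], [0.999, -0.047, 0.0], [0.0, -0.004, -1.0]]
force: [-0.7, 0.7, -1.0]
width: 0.0434
```

```bash
python3 - <<'E'
from h import *
s=robot.sense();print(s['width'])
go(620.7,-81,45,87.3,1,s)
E
```

```text
0.0433541404051509
at [575.1 -75.5 122.2] yaw 87.3 tool shift cm [-0.34  4.62  7.71] turn z 0.0
 level rotvec (tool) [-0.22 -0.01  0.  ]
```

Request:
play_rows(motion=[[30, [-0.3, 1.5, 0], [-0.2, 0, 0]], [30, [0, 2, 0], [0, 0, 0]], [30, [0, 1.1, 1], [0, 0, 0]], [30, [0, 0, 3], [0, 0, 0]], [30, [0, 0, 3], [0, 0, 0]], [30, [0, 0, 1.8], [0, 0, 0]], [30, [0, 0, 0], [0, 0, 0]], [30, [0, 0, 0], [0, 0, 0]], [30, [0, 0, 0], [0, 0, 0]], [30, [0, 0, 0], [0, 0, 0]]])

```text
time: 11.35
position: [0.6194, -0.0807, 0.0374]
tool_rot: [[0.048, 0.999, 0.002], [0.999, -0.048, -0.0], [-0.0, 0.002, -1.0]]
force: [0.8, 0.1, -1.5]
width: 0.0438
```

```bash
python3 - <<'E'
from h import *
s=robot.sense();c=robot.capture('wrist');cv2.imwrite('pics/w3.png',c['img'][:,:,::-1]);print(s['width'])
go(620.7,-81,29,87.3,1,s)
E
```

```text
0.04376236788724749
at [619.4 -80.7  37.4] yaw 87.26 tool shift cm [-0.03  0.13  0.85] turn z -0.04
 level rotvec (tool) [ 0.13  0.   -0.04]
```

View pics/w3.png

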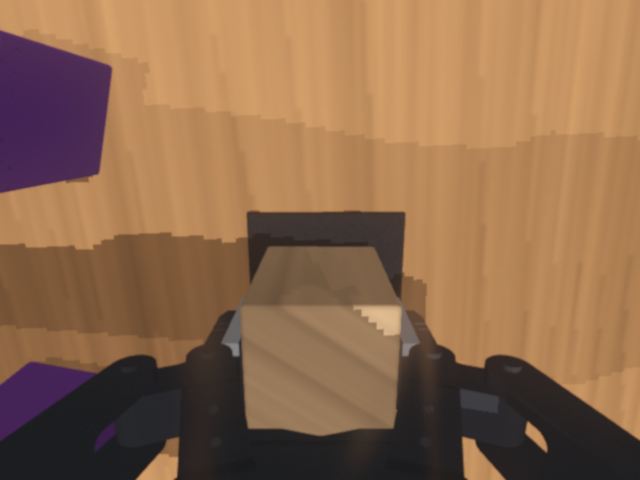

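The prop is held square over the pad. The pad spans columns 248 to 405 and the block is centred near 321, so I'll shift about 1.8 mm in tool y and then place it.

Request:
play_rows(motion=[[30, [0, 0.18, 0], [0, 0, 0]], [30, [0, 0, 0.4], [0, 0, 0]], [30, [0, 0, 0.3], [0, 0, 0]], [30, [0, 0, 0.1], [0, 0, 0]], [30, [0, 0, 0.05], [0, 0, 0]], [75, [0, 0, 0], [0, 0, 0]], [75, [0, 0, 0], [0, 0, 0]], [75, [0, 0, -1], [0, 0, 0]], [75, [0, 0, -3], [0, 0, 0]], [75, [0, 0, -4], [0, 0, 0]]])

```text
time: 12.4
position: [0.619, -0.0805, 0.107]
tool_rot: [[0.048, 0.999, -0.004], [0.999, -0.048, 0.001], [0.0, -0.004, -1.0]]
force: [1.8, -0.6, -0.1]
width: 0.0643
```

Request:
play_rows(motion=[[75, [0, 0, -3], [0, 0, 0]], [80, [-2, 0, -2], [0, 0, 0]], [80, [-3, 0, 0], [0, 0, 0]], [80, [-3, 0, 0], [0, 0, 0]], [80, [-3, 0, 0], [0, 0, 0]], [80, [-3, 0, 0], [0, 0, 0]], [80, [-3, 0, 0], [0, 0, 0]], [80, [-3, 0, 0], [0, 0, 0]], [80, [0, 0, 0], [0, 0, 0]], [80, [0, 0, 0], [0, 0, 0]]])

```text
time: 13.4
position: [0.6106, -0.2809, 0.1579]
tool_rot: [[0.049, 0.999, 0.0], [0.999, -0.049, 0.0], [0.0, 0.0, -1.0]]
force: [0.4, 0.3, -0.1]
width: 0.0684
```

```bash
python3 - <<'E'
from h import *
s=robot.sense();c=robot.capture('top')
hsv=cv2.cvtColor(c['img'],cv2.COLOR_RGB2HSV);V=hsv[...,2]
for n,P in(('post',[.629,.098,.063]),('sq',[.621,-.081,.063])):
    k=blob(V>185,proj(c,[P])[0]);print(n,rect(ray(c,k,.063)))
go(643.7,-283.8,30,87.3,1,s)
w=robot.capture('wrist');cv2.imwrite('pics/w4.png',w['img'][:,:,::-1]);print(proj(w,[.6437,-.2838,.04],s))
E
```

```text
post (array([627.9,  97.1]), 40.2, 39.9, 1.7)
sq (array([619.3, -80.9]), 42.5, 42.3, -2.6)
at [ 610.6 -280.9  157.9] yaw 87.18 tool shift cm [-0.13  3.31 12.79] turn z -0.12
 level rotvec (tool) [ 0.02 -0.02 -0.12]
[[371.33524332 244.87022387]]
```

View pics/w4.png

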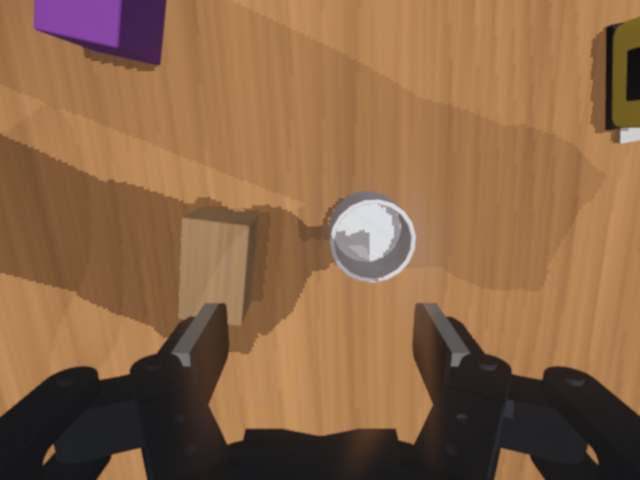

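The tin's rim is centred at (372,241) against a prediction of (371,245), which agrees. Both props sit within about 1.5 mm of their pad centres, so I'll grip the tin gently.

Request:
play_rows(motion=[[90, [-0.1, 1.5, 0], [0, 0, -0.1]], [90, [0, 1.8, 0], [0, 0, 0]], [90, [0, 0, 3], [0, 0, 0]], [90, [0, 0, 3.5], [0, 0, 0]], [90, [0, 0, 3.5], [0, 0, 0]], [90, [0, 0, 2.5], [0, 0, 0]], [90, [0, 0, 1.5], [0, 0, 0]], [50, [0, 0, 0], [0, 0, 0]], [50, [0, 0, 0], [0, 0, 0]], [50, [0, 0, 0], [0, 0, 0]]], force=20)

```text
time: 14.5
position: [0.6448, -0.2831, 0.0194]
tool_rot: [[0.046, 0.999, 0.003], [0.999, -0.046, -0.001], [-0.001, 0.003, -1.0]]
force: [1.2, -0.3, -0.7]
width: 0.0562
```

Request:
play_rows(motion=[[50, [0, 0, 0], [0, 0, 0]], [50, [0, 0, 0], [0, 0, 0]], [50, [0, 0, -1], [0, 0, 0]], [50, [0, 0, -2], [0, 0, 0]], [50, [0, 0, -3], [0, 0, 0]], [50, [0, 0, -3], [0, 0, 0]], [50, [0, 0, -2.5], [0, 0, 0]], [50, [0, 0, 0], [0, 0, 0]], [50, [0, 0, 0], [0, 0, 0]], [50, [0, 0, 0], [0, 0, 0]]])

```text
time: 15.5
position: [0.6431, -0.2828, 0.1312]
tool_rot: [[0.046, 0.999, -0.002], [0.999, -0.046, 0.001], [0.001, -0.002, -1.0]]
force: [0.5, 0.4, -0.9]
width: 0.0562
```

```bash
python3 - <<'E'
from h import *
s=robot.sense();print(s['width'])
go(624.5,8.6,100,87.3,1,s)
E
```

```text
0.056239019470946575
at [ 643.1 -282.8  131.2] yaw 87.35 tool shift cm [29.02 -3.19  3.15] turn z 0.05
 level rotvec (tool) [-0.1  -0.05  0.05]
```

Request:
play_rows(motion=[[50, [2, -0.2, 0], [0, 0, 0]], [50, [3, -0.4, 0], [0, 0, 0]], [50, [3.5, -0.4, 0], [0, 0, 0]], [50, [3.5, -0.4, 0], [0, 0, 0]], [50, [3.5, -0.4, 0], [0, 0, 0]], [50, [3.5, -0.4, 0], [0, 0, 0]], [50, [3.5, -0.4, 0], [0, 0, 0]], [50, [3.5, -0.3, 0], [0, 0, 0]], [50, [2.1, -0.2, 0], [0, 0, 0]], [50, [1, -0.1, 0], [0, 0, 0]]])

```text
time: 16.5
position: [0.6239, 0.012, 0.1314]
tool_rot: [[0.043, 0.999, -0.002], [0.999, -0.043, 0.001], [0.0, -0.002, -1.0]]
force: [-0.0, 0.5, -0.7]
width: 0.0564
```

Request:
play_rows(motion=[[50, [0, 0, 1], [0, 0, 0]], [50, [0, 0, 2], [0, 0, 0]], [50, [0, 0, 3], [0, 0, 0]], [50, [0, 0, 2], [0, 0, 0]], [50, [0, 0, 1], [0, 0, 0]], [50, [0, 0, 0.7], [0, 0, 0]], [50, [0, 0, 0], [0, 0, 0]], [50, [0, 0, 0], [0, 0, 0]], [50, [0, 0, 0], [0, 0, 0]], [50, [0, 0, 0], [0, 0, 0]]])

```text
time: 17.5
position: [0.6258, 0.0092, 0.0365]
tool_rot: [[0.046, 0.999, 0.002], [0.999, -0.046, 0.0], [0.0, 0.002, -1.0]]
force: [0.1, 0.1, -1.4]
width: 0.0561
```

```bash
python3 - <<'E'
from h import *
s=robot.sense();print(s['width'])
go(624.5,9.1,19,87.3,1,s)
E
```

```text
0.05612433704984371
at [625.8   9.2  36.5] yaw 87.36 tool shift cm [-0.02 -0.13  1.75] turn z 0.06
 level rotvec (tool) [ 0.1  -0.01  0.06]
```

Request:
play_rows(motion=[[50, [0, -0.1, 1], [0, 0, 0]], [50, [0, 0, 0.6], [0, 0, 0]], [50, [0, 0, 0.2], [0, 0, 0]], [50, [0, 0, 0.1], [0, 0, 0]], [50, [0, 0, 0], [0, 0, 0]], [50, [0, 0, 0], [0, 0, 0]], [50, [0, 0, 0], [0, 0, 0]], [50, [0, 0, 0], [0, 0, 0]], [50, [0, 0, 0], [0, 0, 0]], [50, [0, 0, 0], [0, 0, 0]]])

```text
time: 18.5
position: [0.6236, 0.0093, 0.0173]
tool_rot: [[0.046, 0.999, -0.0], [0.999, -0.046, 0.0], [0.0, -0.0, -1.0]]
force: [-4.2, -0.2, 9.4]
width: 0.0561
```

Request:
play_rows(motion=[[50, [0, 0, -0.1], [0, 0, 0]], [50, [0, 0, 0], [0, 0, 0]], [85, [0, 0, 0], [0, 0, 0]], [85, [0, 0, 0], [0, 0, 0]], [85, [0, 0, 0], [0, 0, 0]], [85, [0, 0, -1], [0, 0, 0]], [85, [0, 0, -3], [0, 0, 0]], [85, [0, 0, -4], [0, 0, 0]], [85, [0, 0, -4], [0, 0, 0]], [85, [0, 0, -4], [0, 0, 0]]])

```text
time: 19.5
position: [0.6239, 0.0092, 0.1799]
tool_rot: [[0.046, 0.999, 0.001], [0.999, -0.046, 0.0], [0.0, 0.001, -1.0]]
force: [0.5, -0.1, -0.4]
width: 0.0724
```

```bash
python3 - <<'E'
from h import *
s=robot.sense()
go(531.4,318.1,150,2.5,10,s)
E
```

```text
at [623.9   9.2 179.9] yaw 87.36 tool shift cm [ 30.43 -10.67   2.99] turn z 84.86
 level rotvec (tool) [ 2.000e-02 -4.000e-02  8.486e+01]
  [ 3.04 -1.07  0.3 ] [ 0.   -0.    8.49]
  [ 2.85 -1.5   0.3 ] [ 0.   -0.    8.49]
  [ 2.6  -1.91  0.3 ] [ 0.   -0.    8.49]
  [ 2.29 -2.27  0.3 ] [ 0.   -0.    8.49]
  [ 1.93 -2.58  0.3 ] [ 0.   -0.    8.49]
  [ 1.53 -2.84  0.3 ] [ 0.   -0.    8.49]
  [ 1.09 -3.03  0.3 ] [ 0.   -0.    8.49]
  [ 0.63 -3.16  0.3 ] [ 0.   -0.    8.49]
  [ 0.16 -3.22  0.3 ] [ 0.   -0.    8.49]
  [-0.32 -3.21  0.3 ] [ 0.   -0.    8.49]
```

Request:
play_rows(motion=[[85, [3, -1.1, 0], [0, 0, 8.5]], [85, [2.8, -1.5, 0], [0, 0, 8.5]], [85, [2.6, -1.9, 0], [0, 0, 8.5]], [85, [2.3, -2.3, 0.3], [0, 0, 8.5]], [85, [1.9, -2.6, 0.3], [0, 0, 8.5]], [85, [1.5, -2.8, 0.3], [0, 0, 8.5]], [85, [1.1, -3, 0.3], [0, 0, 8.5]], [85, [0.6, -3.2, 0.3], [0, 0, 8.5]], [85, [0.2, -3.2, 0.3], [0, 0, 8.5]], [85, [-0.3, -3.2, 0.3], [0, 0, 8.4]]])

```text
time: 20.5
position: [0.5676, 0.1885, 0.1598]
tool_rot: [[0.963, 0.265, -0.043], [0.268, -0.959, 0.097], [-0.016, -0.105, -0.994]]
force: [0.5, -0.8, -0.1]
width: 0.0728
```

```bash
python3 - <<'E'
from h import *
s=robot.sense();c=robot.capture('top');print(s['qpos'].round())
hsv=cv2.cvtColor(c['img'],cv2.COLOR_RGB2HSV);g=((hsv[...,1]<60)&(hsv[...,2]>120))
k=blob(g,proj(c,[.6245,.0086,.04])[0]);print('tin',rect(ray(c,k,.04)))
b0=pickle.load(open('top.pkl','rb'));print('cross top0',ray(b0,(142.5,240.5),.018))
go(531.4,318.1,9,2.5,1,s)
w=robot.capture('wrist');cv2.imwrite('pics/w5.png',w['img'][:,:,::-1]);print(proj(w,[.5314,.3181,.018],s))
pickle.dump((w,s),open('w5.pkl','wb'))
E
```

```text
[ 15.  16.  -1.  73.   6. 180.]
tin (array([622.8,   7.3]), 54.6, 54.2, 1.5)
cross top0 [[0.5306621  0.31714037 0.018     ]]
at [567.6 188.5 159.8] yaw 15.53 tool shift cm [  0.22 -11.79  16.41] turn z 13.03
 level rotvec (tool) [-5.92  1.58 12.97]
[[158.62042271 226.07843497]]
```

View pics/w5.png

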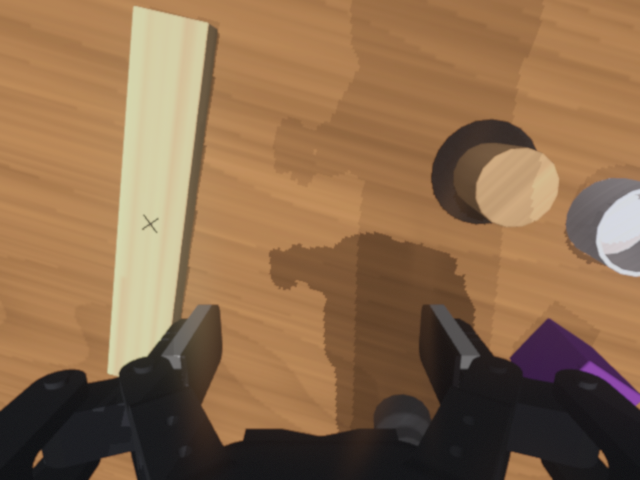

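The wrist view shows the board's cross at (150,223) and the post and tin in place. Joint 6 has reached its 180° limit and tilted the tool, so I'll take the equivalent half-turn at yaw 182.5° instead.

```bash
python3 - <<'E'
from h import *
s=robot.sense()
go(567,188,160,15.5,1,s)
E
```

```text
at [567.8 185.  159.7] yaw 15.25 tool shift cm [-0.   -0.31  0.  ] turn z -0.25
 level rotvec (tool) [-5.95  0.95 -0.3 ]
```

Request:
play_rows(motion=[[85, [0, 0, -1], [0, 0, -5]], [85, [0, 0, -1], [-6, 1, 0]], [85, [0, 0, 0], [0, 0, -8.5]], [85, [0, 0, 0], [0, 0, -8.5]], [85, [0, 0, 0], [0, 0, -8.5]], [85, [0, 0, 0], [0, 0, -8.5]], [85, [0, 0, 0], [0, 0, -8.5]], [85, [0, 0, 0], [0, 0, -8.5]], [85, [0, 0, 0], [0, 0, -8.5]], [85, [0, 0, 0], [0, 0, -8.5]]])

```text
time: 21.6
position: [0.5683, 0.186, 0.1799]
tool_rot: [[0.021, 1.0, 0.01], [1.0, -0.021, 0.004], [0.004, 0.01, -1.0]]
force: [0.0, 0.4, 0.5]
width: 0.0724
```

```bash
python3 - <<'E'
from h import *
s=robot.sense();print(s['qpos'].round())
go(531.4,318.1,160,182.5,10,s)
E
```

```text
[ 18.  15.  -0.  74.   0. 109.]
at [568.3 186.  179.9] yaw 88.8 tool shift cm [13.12 -3.98  2.01] turn z -93.7
 level rotvec (tool) [  0.64   0.29 -93.71]
  [ 1.31 -0.4   0.2 ] [ 0.06  0.03 -9.37]
  [ 1.36 -0.18  0.2 ] [ 0.06  0.03 -9.37]
  [1.37 0.04 0.2 ] [ 0.06  0.03 -9.37]
  [1.34 0.27 0.2 ] [ 0.06  0.03 -9.37]
  [1.28 0.48 0.2 ] [ 0.06  0.03 -9.37]
  [1.19 0.69 0.2 ] [ 0.06  0.03 -9.37]
  [1.06 0.87 0.2 ] [ 0.06  0.03 -9.37]
  [0.9  1.03 0.2 ] [ 0.06  0.03 -9.37]
  [0.72 1.16 0.2 ] [ 0.06  0.03 -9.37]
  [0.52 1.27 0.2 ] [ 0.06  0.03 -9.37]
```

Request:
play_rows(motion=[[85, [1.3, -0.4, 0.2], [0.6, 0.3, -8.5]], [85, [1.4, -0.2, 0.2], [0, 0, -8.5]], [85, [1.4, 0, 0.2], [0, 0, -8.5]], [85, [1.4, 0.2, 0.2], [0, 0, -8.5]], [85, [1.3, 0.4, 0.2], [0, 0, -8.5]], [85, [1.2, 0.6, 0.2], [0, 0, -8.5]], [85, [1.1, 0.8, 0.2], [0, 0, -8.5]], [85, [1, 0.9, 0.2], [0, 0, -8.5]], [85, [0.8, 1.1, 0.2], [0, 0, -8.5]], [85, [0.7, 1.2, 0.2], [0, 0, -8.5]]])

```text
time: 22.6
position: [0.5329, 0.3196, 0.1609]
tool_rot: [[-0.994, 0.108, -0.0], [0.108, 0.994, 0.009], [0.001, 0.009, -1.0]]
force: [-1.0, 0.7, 1.0]
width: 0.0726
```

```bash
python3 - <<'E'
from h import *
s=robot.sense();print(s['qpos'].round())
go(531,317.8,160,182.5,1,s)
E
```

```text
[31. 18.  1. 73.  0. 37.]
at [532.9 319.6 160.9] yaw 173.79 tool shift cm [ 0.17 -0.2   0.09] turn z -8.71
 level rotvec (tool) [ 0.51 -0.04 -8.71]
```

Request:
play_rows(motion=[[85, [0.2, -0.2, 0], [0, 0, -8.5]], [85, [0, 0, 0], [0.5, 0, -0.2]], [85, [0, 0, 2], [0, 0, 0]], [85, [0, 0, 2], [0, 0, 0]], [85, [0, 0, 2], [0, 0, 0]], [85, [0, 0, 1], [0, 0, 0]], [85, [0, 0, 0], [0, 0, 0]], [85, [0, 0, 0], [0, 0, 0]], [85, [0, 0, 0], [0, 0, 0]], [85, [0, 0, 0], [0, 0, 0]]], force=60)

```text
time: 23.6
position: [0.5315, 0.3171, 0.0914]
tool_rot: [[-0.999, -0.036, 0.001], [-0.036, 0.999, 0.001], [-0.001, 0.001, -1.0]]
force: [0.4, -0.2, -0.3]
width: 0.0725
```

```bash
python3 - <<'E'
from h import *
s=robot.sense()
go(531,317.8,12,182.5,1,s)
w=robot.capture('wrist');cv2.imwrite('pics/w6.png',w['img'][:,:,::-1]);print(proj(w,[.531,.3178,.018],s))
pickle.dump((w,s),open('w6.pkl','wb'))
E
```

```text
at [531.5 317.1  91.4] yaw -177.93 tool shift cm [0.05 0.07 7.94] turn z -0.43
 level rotvec (tool) [ 0.04  0.04 -0.43]
[[320.79388984 263.21216601]]
```

View pics/w6.png

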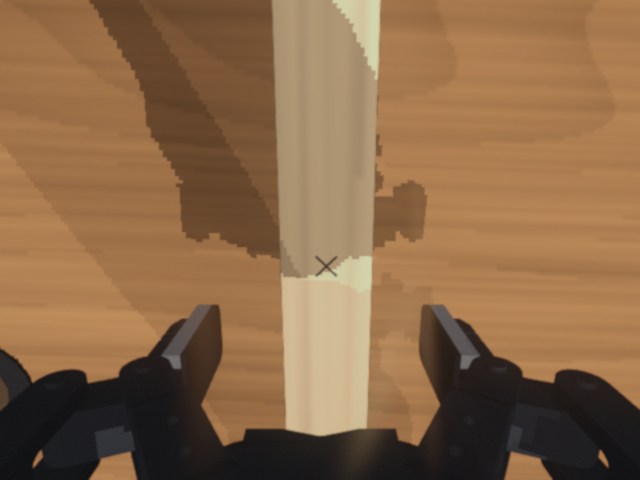

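The cross is at (326,266) against a prediction of (321,263), a 1.5 to 3 mm difference, and the board is parallel to the jaws. I'll grasp it.

Request:
play_rows(motion=[[85, [0, 0.2, 2], [0, 0, -0.4]], [85, [0, 0, 2], [0, 0, 0]], [85, [0, 0, 2], [0, 0, 0]], [85, [0, 0, 1.3], [0, 0, 0]], [85, [0, 0, 0.6], [0, 0, 0]], [40, [0, 0, 0], [0, 0, 0]], [40, [0, 0, 0], [0, 0, 0]], [40, [0, 0, 0], [0, 0, 0]], [40, [0, 0, 0], [0, 0, 0]], [40, [0, 0, 0], [0, 0, 0]]], force=60)

```text
time: 24.65
position: [0.5313, 0.3191, 0.0122]
tool_rot: [[-0.999, -0.044, 0.001], [-0.044, 0.999, 0.001], [-0.001, 0.001, -1.0]]
force: [-0.3, 0.3, 3.9]
width: 0.0483
```

Request:
play_rows(motion=[[40, [0, 0, -0.5], [0, 0, 0]], [40, [0, 0, -1.5], [0, 0, 0]], [40, [0, 0, -2.5], [0, 0, 0]], [40, [0, 0, -2.5], [0, 0, 0]], [40, [0, 0, -3], [0, 0, 0]], [40, [0, 0, -3], [0, 0, 0]], [40, [0, 0, -2], [0, 0, 0]], [40, [0, 0, 0], [0, 0, 0]], [40, [0, 0, 0], [0, 0, 0]], [40, [0, 0, 0], [0, 0, 0]]])

```text
time: 25.65
position: [0.5301, 0.3183, 0.1593]
tool_rot: [[-0.999, -0.043, -0.003], [-0.043, 0.999, -0.002], [0.003, -0.001, -1.0]]
force: [0.6, -0.3, -1.4]
width: 0.0482
```

```bash
python3 - <<'E'
from h import *
s=robot.sense();print(s['width'],s['ft_torque'])
go(623.6,8.1,s['position'][2]*1000,87.3,14,s)
w=robot.capture('top');cv2.imwrite('pics/t2.png',w['img'][:,:,::-1])
E
```

```text
0.048204693743370164 [ 0.01029545  0.00668019 -0.00025462]
at [530.1 318.3 159.3] yaw -177.51 tool shift cm [-7.99e+00 -3.14e+01  2.00e-02] turn z 95.19
 level rotvec (tool) [-2.300e-01 -8.000e-02  9.519e+01]
  [-0.57 -2.24  0.  ] [-0.02 -0.01  6.8 ]
  [-0.83 -2.16  0.  ] [-0.02 -0.01  6.8 ]
  [-1.08 -2.05  0.  ] [-0.02 -0.01  6.8 ]
  [-1.32 -1.9  -0.  ] [-0.02 -0.01  6.8 ]
  [-1.53 -1.73 -0.  ] [-0.02 -0.01  6.8 ]
  [-1.73 -1.54 -0.  ] [-0.02 -0.01  6.8 ]
  [-1.9  -1.32 -0.  ] [-0.02 -0.01  6.8 ]
  [-2.04 -1.09 -0.  ] [-0.02 -0.01  6.8 ]
  [-2.16 -0.84 -0.  ] [-0.02 -0.01  6.8 ]
  [-2.24 -0.58 -0.  ] [-0.02 -0.01  6.8 ]
  [-2.29 -0.31 -0.  ] [-0.02 -0.01  6.8 ]
  [-2.31 -0.04 -0.  ] [-0.02 -0.01  6.8 ]
  [-2.3   0.24 -0.  ] [-0.02 -0.01  6.8 ]
  [-2.26  0.51 -0.  ] [-0.02 -0.01  6.8 ]
```

Request:
play_rows(motion=[[40, [-0.3, -1.2, 0], [-0.2, -0.1, 3.4]], [40, [-0.6, -2.1, 0], [0, 0, 6.4]], [40, [-0.8, -2.1, 0], [0, 0, 6.8]], [40, [-1.1, -2, 0], [0, 0, 6.8]], [40, [-1.3, -1.9, 0], [0, 0, 6.8]], [40, [-1.5, -1.7, 0], [0, 0, 6.8]], [40, [-1.7, -1.5, 0], [0, 0, 6.8]], [40, [-1.9, -1.3, 0], [0, 0, 6.8]], [40, [-2, -1.1, 0], [0, 0, 6.8]], [40, [-1.5, -0.6, 0], [0, 0, 4]]])

```text
time: 26.7
position: [0.5815, 0.1137, 0.1591]
tool_rot: [[-0.512, 0.859, -0.002], [0.859, 0.512, 0.003], [0.003, -0.0, -1.0]]
force: [0.0, -0.0, -1.7]
width: 0.0482
```

```bash
python3 - <<'E'
from h import *
s=robot.sense();print(s['width'],s['qpos'].round())
go(623.6,8.1,s['position'][2]*1000,87.3,7,s)
E
```

```text
0.04822929121152089 [11. 15. -3. 72.  0. 70.]
at [581.5 113.7 159.1] yaw 120.82 tool shift cm [-11.23  -1.79  -0.03] turn z 33.52
 level rotvec (tool) [-0.05 -0.17 33.52]
  [-1.6  -0.26 -0.  ] [-0.01 -0.02  4.79]
  [-1.62 -0.12 -0.  ] [-0.01 -0.02  4.79]
  [-1.62  0.01 -0.  ] [-0.01 -0.02  4.79]
  [-1.62  0.15 -0.  ] [-0.01 -0.02  4.79]
  [-1.6   0.28 -0.  ] [-0.01 -0.02  4.79]
  [-1.57  0.42 -0.  ] [-0.01 -0.02  4.79]
  [-1.53  0.55 -0.  ] [-0.01 -0.02  4.79]
```

Request:
play_rows(motion=[[40, [-1.6, -0.3, 0], [0, -0.1, 4.8]], [40, [-1.6, -0.1, 0], [0, 0, 4.8]], [40, [-1.6, 0, 0], [0, 0, 4.8]], [40, [-1.6, 0.2, 0], [0, 0, 4.8]], [40, [-1.6, 0.3, 0], [0, 0, 4.8]], [40, [-1.6, 0.4, 0], [0, 0, 4.8]], [40, [-1.5, 0.5, 0], [0, 0, 4.7]], [40, [0, 0, 0], [0, 0, 0]], [40, [0, 0, 0], [0, 0, 0]], [40, [0, 0, 0], [0, 0, 0]]])

```text
time: 27.7
position: [0.6235, 0.0109, 0.1598]
tool_rot: [[0.04, 0.999, 0.0], [0.999, -0.04, 0.002], [0.002, 0.0, -1.0]]
force: [-0.4, 0.1, -1.6]
width: 0.0481
```

```bash
python3 - <<'E'
from h import *
s=robot.sense();print(s['width'],s['qpos'].round())
go(623.6,8.1,90,87.3,1,s)
for n in('top','wrist'):
    w=robot.capture(n);cv2.imwrite(f'pics/b_{n}.png',w['img'][:,:,::-1])
    if n=='top':
        hsv=cv2.cvtColor(w['img'],cv2.COLOR_RGB2HSV);zt=s['position'][2]-.012+.018
        m=(hsv[...,2]>140)&(hsv[...,0]>20)&(hsv[...,0]<35)&(hsv[...,1]<125)
        for yy in(.12,-.10):
            k=blob(m,proj(w,[.6245,yy,zt])[0]);print(yy,rect(ray(w,k,zt)))
E
```

```text
0.0481143747435883 [ 1. 18.  2. 73.  0. 93.]
at [623.5  10.9 159.8] yaw 87.68 tool shift cm [-0.29  0.02  6.98] turn z 0.38
 level rotvec (tool) [ 0.02 -0.12  0.38]
0.12 (array([627.8, 133.2]), 50.6, 29.2, 1.5)
-0.1 (array([627.8, 133.2]), 50.6, 29.2, 1.5)
```

View pics/b_wrist.png

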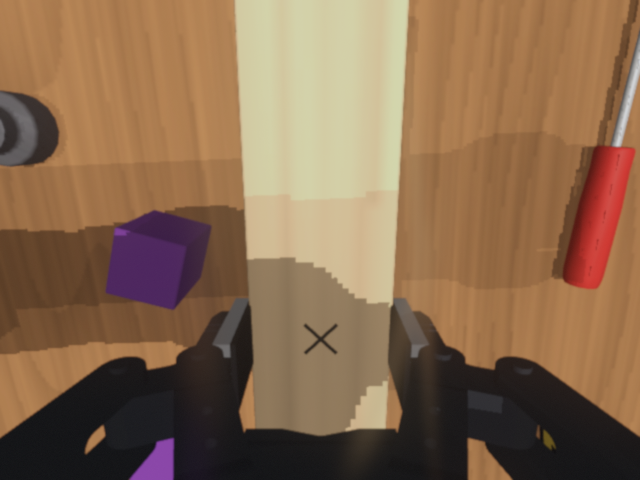

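```bash
python3 - <<'E'
from h import *
s=robot.sense();w=robot.capture('wrist')
P=ray(w,[(320,339),(245,200),(398,200),(236,0),(408,0)],s['position'][2]+.006,s);print(np.round((P-s['position'])@s['tool_rot']*1000,1))
go(624.6,8.3,78,87.3,1,s)
E
```

```text
[[ -1.3  -0.2  -6. ]
 [ 48.  -24.2  -5.9]
 [ 48.1  24.7  -5.9]
 [104.8 -24.   -5.8]
 [104.9  24.6  -5.8]]
at [623.6  11.  160.2] yaw 87.68 tool shift cm [-0.28  0.1   8.22] turn z 0.38
 level rotvec (tool) [ 0.06 -0.12  0.38]
```

The cross lies within about 1 mm of the TCP and the board is parallel to the jaws. I'll lower it.

Request:
play_rows(motion=[[40, [-0.25, 0.1, 0], [0, -0.1, 0.4]], [40, [0, 0, 1], [0, 0, 0]], [40, [0, 0, 2], [0, 0, 0]], [40, [0, 0, 2], [0, 0, 0]], [40, [0, 0, 1.5], [0, 0, 0]], [40, [0, 0, 1], [0, 0, 0]], [40, [0, 0, 0.5], [0, 0, 0]], [40, [0, 0, 0], [0, 0, 0]], [40, [0, 0, 0], [0, 0, 0]], [40, [0, 0, 0], [0, 0, 0]]])

```text
time: 28.85
position: [0.6256, 0.0078, 0.0814]
tool_rot: [[0.049, 0.999, 0.003], [0.999, -0.049, 0.0], [0.0, 0.003, -1.0]]
force: [0.1, -1.0, -1.8]
width: 0.0484
```

```bash
python3 - <<'E'
from h import *
s=robot.sense();print(s['force'],s['ft_torque'])
go(624.6,8.6,75,87.3,1,s)
w=robot.capture('side');cv2.imwrite('pics/s2.png',cv2.resize(w['img'][150:400,200:520],None,fx=2.4,fy=2.4)[:,:,::-1])
E
```

```text
[ 0.08926728 -0.95497514 -1.77420721] [-0.00372525 -0.04281764 -0.02029781]
at [625.6   7.8  81.4] yaw 87.2 tool shift cm [ 0.07 -0.11  0.64] turn z -0.1
 level rotvec (tool) [ 0.18 -0.02 -0.1 ]
```

View pics/s2.png

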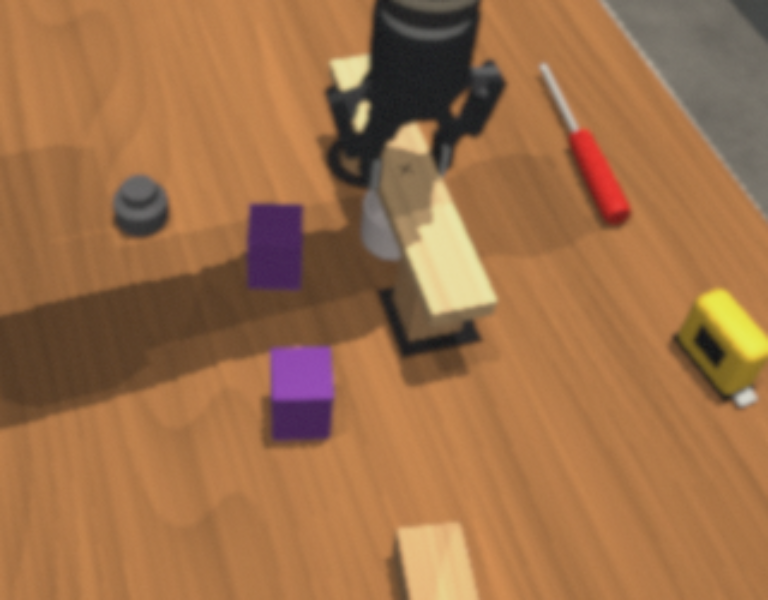

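The side view shows the board just above the props, crossing the square block, with the cross above the tin. I'll lower it gently.

Request:
play_rows(motion=[[40, [0.07, -0.07, 0], [0, 0, 0]], [40, [0, 0, 0.3], [0, 0, 0]], [40, [0, 0, 0.2], [0, 0, 0]], [40, [0, 0, 0.1], [0, 0, 0]], [40, [0, 0, 0.05], [0, 0, 0]], [40, [0, 0, 0], [0, 0, 0]], [40, [0, 0, 0], [0, 0, 0]], [40, [0, 0, 0], [0, 0, 0]], [40, [0, 0, 0], [0, 0, 0]], [40, [0, 0, 0], [0, 0, 0]]])

```text
time: 29.9
position: [0.6244, 0.0086, 0.0753]
tool_rot: [[0.049, 0.999, 0.003], [0.999, -0.049, 0.0], [0.0, 0.003, -1.0]]
force: [-3.6, -0.9, 7.0]
width: 0.0483
```

Request:
play_rows(motion=[[40, [0, 0, -0.05], [0, 0, 0]], [40, [0, 0, 0], [0, 0, 0]], [80, [0, 0, 0], [0, 0, 0]], [80, [0, 0, 0], [0, 0, 0]], [80, [0, 0, 0], [0, 0, 0]], [80, [0, 0, -1], [0, 0, 0]], [80, [0, 0, -3], [0, 0, 0]], [80, [0, 0, -4], [0, 0, 0]], [80, [0, 0, -4], [0, 0, 0]], [80, [0, 0, -1], [0, 0, 0]]])

```text
time: 30.9
position: [0.6259, 0.0085, 0.2105]
tool_rot: [[0.049, 0.999, 0.009], [0.999, -0.049, 0.0], [0.001, 0.009, -1.0]]
force: [0.7, -0.0, -0.3]
width: 0.0685
```

```bash
python3 - <<'E'
from h import *
s=robot.sense()
go(418.9,86.9,180,87.3,10,s)
E
```

```text
at [625.9   8.5 210.5] yaw 87.19 tool shift cm [  6.81 -21.09   2.86] turn z -0.11
 level rotvec (tool) [ 0.54 -0.04 -0.11]
  [ 0.68 -2.11  0.29] [ 0.05 -0.   -0.01]
```

Request:
play_rows(motion=[[80, [0.7, -2.1, 0], [0, 0, 0]], [80, [0.9, -2.7, 0], [0, 0, 0]], [80, [0.9, -2.7, 0], [0, 0, 0]], [80, [0.9, -2.7, 0.5], [0.3, 0, 0]], [80, [0.9, -2.7, 0.5], [0, 0, 0]], [80, [0.9, -2.7, 1], [0, 0, 0]], [80, [0.8, -2.7, 1], [0, 0, 0]], [80, [0.8, -2.7, 1], [0, 0, 0]], [80, [0, 0, 1], [0, 0, 0]], [80, [0, 0, 1], [0, 0, 0]]])

```text
time: 31.9
position: [0.4177, 0.0869, 0.1447]
tool_rot: [[0.048, 0.999, -0.002], [0.999, -0.048, 0.001], [0.0, -0.002, -1.0]]
force: [-0.0, 0.1, -1.4]
width: 0.0683
```

```bash
python3 - <<'E'
from h import *
s=robot.sense();c=robot.capture('top');cv2.imwrite('pics/t3.png',c['img'][:,:,::-1])
hsv=cv2.cvtColor(c['img'],cv2.COLOR_RGB2HSV)
m=(hsv[...,0]>20)&(hsv[...,0]<35)&(hsv[...,1]<125)&(hsv[...,2]>120)
k=blob(m,proj(c,[.6245,.05,.081])[0]);print('board',rect(ray(c,k,.081)))
w=robot.capture('wrist');h2=cv2.cvtColor(w['img'],cv2.COLOR_RGB2HSV);cv2.imwrite('pics/w7.png',w['img'][:,:,::-1])
q=proj(w,[.4189,.0869,.024],s)[0];print(q)
k=blob((h2[...,1]<70)&(h2[...,2]<150),q);print(cv2.boundingRect(k),rect(ray(w,k,.02,s)))
go(418.9,86.9,14,87.3,1,s)
E
```

```text
board (array([623.2,   4.7]), 279.4, 49.9, 87.1)
[322.45327391 241.77421339]
(290, 197, 72, 73) (array([421.1,  91.1]), 48.9, 47.1, 87.3)
at [417.7  86.9 144.7] yaw 87.24 tool shift cm [-0.    0.15 13.07] turn z -0.06
 level rotvec (tool) [-0.12 -0.02 -0.06]
```

View pics/t3.png

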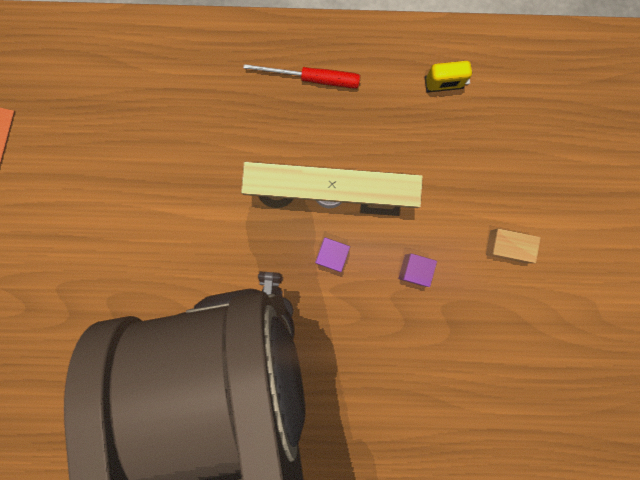

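View pics/w7.png

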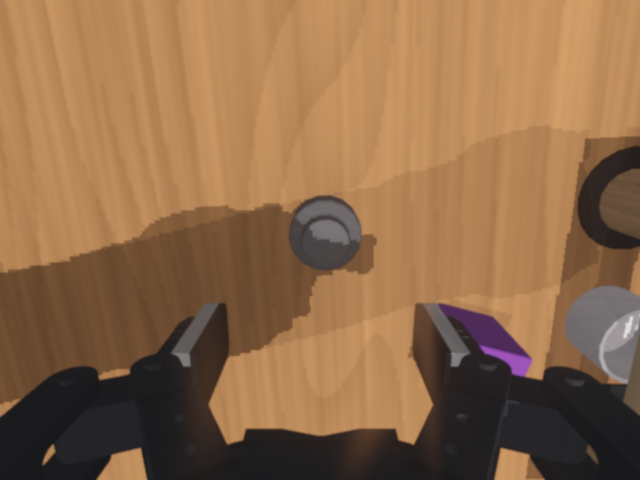

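The board lies straight at 87.1°, with its centre at (623.2, 4.7) and the tin at (622.8, 7.3). The weight is at (325,232) in the wrist view. I'll check the cross pixel and then grasp the weight.

```bash
python3 - <<'E'
from h import *
b0=pickle.load(open('top.pkl','rb'));I=cv2.imread('pics/t3.png')
g=cv2.cvtColor(I,cv2.COLOR_BGR2GRAY).astype(float);r=g[176:193,322:343]
wt=np.clip(np.median(r)-25-r,0,None);v,u=np.mgrid[176:193,322:343]
uv=((wt*u).sum()/wt.sum(),(wt*v).sum()/wt.sum());print(uv,ray(b0,uv,.081))
E
```

```text
(np.float64(332.0380228136882), np.float64(183.79214195183778)) [[0.62359101 0.00400552 0.081     ]]
```

Request:
play_rows(motion=[[80, [0.1, 0.25, 0], [0, 0, 0]], [80, [0, 0, 3], [0, 0, 0]], [80, [0, 0, 3.5], [0, 0, 0]], [80, [0, 0, 3.5], [0, 0, 0]], [80, [0, 0, 2], [0, 0, 0]], [80, [0, 0, 1.3], [0, 0, 0]], [30, [0, 0, 0], [0, 0, 0]], [30, [0, 0, 0], [0, 0, 0]], [30, [0, 0, 0], [0, 0, 0]], [30, [0, 0, 0], [0, 0, 0]]], force=60)

```text
time: 33.0
position: [0.4202, 0.0877, 0.0123]
tool_rot: [[0.049, 0.999, -0.003], [0.999, -0.049, 0.001], [0.0, -0.003, -1.0]]
force: [-0.4, -0.0, -3.5]
width: 0.0456
```

The cross is at (623.6, 4.0), about 3.5 mm short of the tin along y. I'll put the weight back and correct the board before loading it.

Request:
play_rows(motion=[[80, [0, 0, 0], [0, 0, 0]], [80, [0, 0, 0], [0, 0, 0]], [80, [0, 0, 0], [0, 0, 0]], [80, [0, 0, -1], [0, 0, 0]], [80, [0, 0, -3], [0, 0, 0]], [80, [0, 0, -4], [0, 0, 0]], [80, [0, 0, -4], [0, 0, 0]], [80, [0, 0, -4], [0, 0, 0]], [80, [0, 0, -3], [0, 0, 0]], [80, [0, 0, 0], [0, 0, 0]]])

```text
time: 34.0
position: [0.4224, 0.088, 0.207]
tool_rot: [[0.049, 0.999, 0.004], [0.999, -0.049, 0.002], [0.002, 0.004, -1.0]]
force: [0.1, 0.3, 0.5]
width: 0.0683
```

Request:
play_rows(motion=[[80, [-0.9, 2, 0], [0, 0, 0]], [80, [-0.9, 2.6, 0], [0, 0, 0]], [80, [-0.9, 2.6, 0], [0, 0, 0]], [80, [-0.9, 2.6, 0], [0, 0, 0]], [80, [-0.9, 2.6, 0], [0, 0, 0]], [80, [-0.9, 2.6, 0], [0, 0, 0]], [80, [-0.9, 2.6, 0], [0, 0, 0]], [80, [-0.7, 2.2, 0], [0, 0, 0]], [80, [0, 0, 0], [0, 0, 0]], [80, [0, 0, 0], [0, 0, 0]]])

```text
time: 35.0
position: [0.6142, 0.0079, 0.2002]
tool_rot: [[0.049, 0.999, -0.005], [0.999, -0.049, 0.0], [0.0, -0.005, -1.0]]
force: [0.5, -0.2, -0.6]
width: 0.0681
```

```bash
python3 - <<'E'
from h import *
s=robot.sense();print(s['width'])
go(624.6,8.6,76.5,87.2,1,s)
E
```

```text
0.06814862924529463
at [614.2   7.9 200.2] yaw 87.17 tool shift cm [ 0.12  1.1  12.36] turn z -0.03
 level rotvec (tool) [-0.31 -0.01 -0.03]
```

Request:
play_rows(motion=[[80, [0.1, 1.1, 0], [-0.3, 0, 0]], [80, [0, 0, 2], [0, 0, 0]], [80, [0, 0, 3], [0, 0, 0]], [80, [0, 0, 3], [0, 0, 0]], [80, [0, 0, 2], [0, 0, 0]], [80, [0, 0, 1.5], [0, 0, 0]], [80, [0, 0, 0.8], [0, 0, 0]], [80, [0, 0, 0], [0, 0, 0]], [80, [0, 0, 0], [0, 0, 0]], [80, [0, 0, 0], [0, 0, 0]]])

```text
time: 36.0
position: [0.6265, 0.0086, 0.0792]
tool_rot: [[0.049, 0.999, 0.004], [0.999, -0.049, 0.0], [0.0, 0.004, -1.0]]
force: [0.1, 0.3, 0.2]
width: 0.068
```

Request:
play_rows(motion=[[80, [0, -0.17, 0.2], [0, 0, 0]], [80, [0, 0, 0], [0, 0, 0]], [80, [0, 0, 0], [0, 0, 0]], [45, [0, 0, 0], [0, 0, 0]], [45, [0, 0, 0], [0, 0, 0]], [45, [0, 0, 0], [0, 0, 0]], [45, [0, 0, 0], [0, 0, 0]], [45, [0, 0, 0], [0, 0, 0]], [45, [0, 0, 0], [0, 0, 0]], [45, [0, 0, 0], [0, 0, 0]]], force=60)

```text
time: 37.0
position: [0.6245, 0.0086, 0.0765]
tool_rot: [[0.049, 0.999, 0.003], [0.999, -0.049, 0.0], [0.0, 0.003, -1.0]]
force: [0.3, -0.3, 5.2]
width: 0.0484
```

Request:
play_rows(motion=[[45, [0, 0, -0.3], [0, 0, 0]], [45, [0, 0, -0.2], [0, 0, 0]], [45, [0, 0, 0], [0, 0, 0]], [45, [0.2, 0, 0], [0, 0, 0]], [45, [0.15, 0, 0], [0, 0, 0]], [45, [0, 0, 0], [0, 0, 0]], [45, [0, 0, 0], [0, 0, 0]], [45, [0, 0, 0], [0, 0, 0]], [45, [0, 0, 0], [0, 0, 0]], [45, [0, 0, 0], [0, 0, 0]]])

```text
time: 38.0
position: [0.6243, 0.012, 0.0809]
tool_rot: [[0.049, 0.999, 0.002], [0.999, -0.049, 0.0], [0.0, 0.002, -1.0]]
force: [-0.1, -0.1, -0.3]
width: 0.0482
```

Request:
play_rows(motion=[[45, [0, 0, 0.2], [0, 0, 0]], [45, [0, 0, 0.2], [0, 0, 0]], [45, [0, 0, 0.05], [0, 0, 0]], [45, [0, 0, 0], [0, 0, 0]], [80, [0, 0, 0], [0, 0, 0]], [80, [0, 0, 0], [0, 0, 0]], [80, [0, 0, 0], [0, 0, 0]], [80, [0, 0, -1], [0, 0, 0]], [80, [0, 0, -3], [0, 0, 0]], [80, [0, 0, -4], [0, 0, 0]]])

```text
time: 39.0
position: [0.623, 0.012, 0.1561]
tool_rot: [[0.049, 0.999, -0.002], [0.999, -0.049, 0.0], [-0.0, -0.002, -1.0]]
force: [-0.3, -0.7, 0.5]
width: 0.0685
```

Request:
play_rows(motion=[[80, [0, 0, -3], [0, 0, 0]], [80, [0.5, -1.5, -2], [0, 0, 0]], [80, [0.9, -2.5, 0], [0, 0, 0]], [80, [0.9, -2.7, 0], [0, 0, 0]], [80, [0.9, -2.7, 0], [0, 0, 0]], [80, [0.9, -2.7, 0], [0, 0, 0]], [80, [0.9, -2.7, 0], [0, 0, 0]], [80, [0.9, -2.7, 0], [0, 0, 0]], [80, [0.7, -2, 0], [0, 0, 0]], [80, [0, 0, 0], [0, 0, 0]]])

```text
time: 40.0
position: [0.4308, 0.088, 0.2074]
tool_rot: [[0.047, 0.999, 0.003], [0.999, -0.047, 0.001], [0.001, 0.003, -1.0]]
force: [0.4, -0.4, 0.5]
width: 0.0682
```

```bash
python3 - <<'E'
from h import *
s=robot.sense();c=robot.capture('top');cv2.imwrite('pics/t4.png',c['img'][:,:,::-1]);w=robot.capture('wrist')
hsv=cv2.cvtColor(c['img'],cv2.COLOR_RGB2HSV)
m=(hsv[...,0]>20)&(hsv[...,0]<35)&(hsv[...,1]<125)&(hsv[...,2]>120)
k=blob(m,proj(c,[.6245,.05,.081])[0]);print('board',rect(ray(c,k,.081)))
q=proj(c,[.6236,.0078,.081])[0];u0,v0=q.round().astype(int);g=cv2.cvtColor(c['img'],cv2.COLOR_RGB2GRAY).astype(float)
r=g[v0-8:v0+9,u0-10:u0+11];wt=np.clip(np.median(r)-25-r,0,None);v,u=np.mgrid[v0-8:v0+9,u0-10:u0+11]
print('cross',ray(c,((wt*u).sum()/wt.sum(),(wt*v).sum()/wt.sum()),.081))
h2=cv2.cvtColor(w['img'],cv2.COLOR_RGB2HSV)
k=blob((h2[...,1]<70)&(h2[...,2]<150),proj(w,[.4189,.0869,.024],s)[0]);print('weight',rect(ray(w,k,.02,s)))
go(420,88,12,87.2,1,s)
E
```

```text
board (array([623.1,   8.3]), 279.8, 50.4, 87.2)
cross [[0.6235975  0.00772804 0.081     ]]
weight (array([418.7,  91.8]), 47.8, 46.3, 87.3)
at [430.8  88.  207.4] yaw 87.29 tool shift cm [-0.07 -1.13 19.54] turn z 0.09
 level rotvec (tool) [ 0.15 -0.04  0.09]
```

The cross is now at (623.6, 7.7) over the tin at (622.8, 7.3), and the board is at 87.2°. I'll take the weight.

Request:
play_rows(motion=[[80, [0, -1.1, 2], [0.1, 0, 0]], [80, [0, 0, 3.5], [0, 0, 0]], [80, [0, 0, 3.5], [0, 0, 0]], [80, [0, 0, 3.5], [0, 0, 0]], [80, [0, 0, 3.5], [0, 0, 0]], [80, [0, 0, 2], [0, 0, 0]], [80, [0, 0, 1.5], [0, 0, 0]], [30, [0, 0, 0], [0, 0, 0]], [30, [0, 0, 0], [0, 0, 0]], [30, [0, 0, 0], [0, 0, 0]]], force=60)

```text
time: 41.1
position: [0.4224, 0.088, 0.0118]
tool_rot: [[0.049, 0.999, 0.001], [0.999, -0.049, 0.0], [0.0, 0.001, -1.0]]
force: [-0.4, -0.0, -3.2]
width: 0.0459
```

Request:
play_rows(motion=[[30, [0, 0, 0], [0, 0, 0]], [30, [0, 0, -1], [0, 0, 0]], [30, [0, 0, -3], [0, 0, 0]], [30, [0, 0, -3.5], [0, 0, 0]], [30, [0, 0, -3.5], [0, 0, 0]], [30, [0, 0, -3.5], [0, 0, 0]], [30, [0, 0, -2], [0, 0, 0]], [30, [0, 0, 0], [0, 0, 0]], [30, [0, 0, 0], [0, 0, 0]], [30, [0, 0, 0], [0, 0, 0]]])

```text
time: 42.1
position: [0.4207, 0.0879, 0.1748]
tool_rot: [[0.049, 0.999, -0.002], [0.999, -0.049, -0.0], [-0.0, -0.002, -1.0]]
force: [-0.7, 0.1, -3.6]
width: 0.0459
```

```bash
python3 - <<'E'
from h import *
s=robot.sense();print(s['width'])
go(628.6,97.4,130,87.2,1,s)
w=robot.capture('wrist');cv2.imwrite('pics/w8.png',w['img'][:,:,::-1])
E
```

```text
0.04590862993915695
at [420.7  87.9 174.8] yaw 87.2 tool shift cm [ 1.97 20.72  4.43] turn z 0.0
 level rotvec (tool) [-0.13  0.02  0.  ]
```

View pics/w8.png

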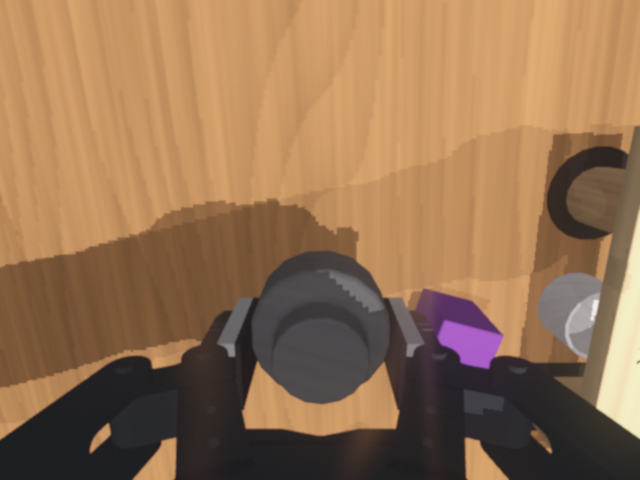

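The weight is gripped squarely by its base, with the disc at (321,327). I'll carry it over the round post.

Request:
play_rows(motion=[[30, [0.2, 1.5, 0], [0, 0, 0]], [30, [0.2, 2.5, 0], [0, 0, 0]], [30, [0.2, 3, 0], [0, 0, 0]], [30, [0.3, 3, 0], [0, 0, 0]], [30, [0.3, 3, 0], [0, 0, 0]], [30, [0.3, 3, 0], [0, 0, 0]], [30, [0.3, 3, 0], [0, 0, 0]], [30, [0.2, 1.7, 0], [0, 0, 0]], [30, [0, 0, 0], [0, 0, 0]], [30, [0, 0, 0], [0, 0, 0]]])

```text
time: 43.15
position: [0.6292, 0.0978, 0.1743]
tool_rot: [[0.049, 0.999, -0.003], [0.999, -0.049, -0.0], [-0.0, -0.003, -1.0]]
force: [-0.4, -0.0, -3.1]
width: 0.0459
```

Request:
play_rows(motion=[[30, [0, 0, 1], [0, 0, 0]], [30, [0, 0, 2], [0, 0, 0]], [30, [0, 0, 2], [0, 0, 0]], [30, [0, 0, 1], [0, 0, 0]], [30, [0, 0, 0.5], [0, 0, 0]], [30, [0, 0, 0], [0, 0, 0]], [30, [0, 0, 0], [0, 0, 0]], [30, [0, 0, 0], [0, 0, 0]], [30, [0, 0, 0], [0, 0, 0]], [30, [0, 0, 0], [0, 0, 0]]])

```text
time: 44.15
position: [0.6296, 0.0979, 0.1116]
tool_rot: [[0.049, 0.999, 0.001], [0.999, -0.049, 0.0], [0.0, 0.001, -1.0]]
force: [-0.2, -0.5, -3.7]
width: 0.046
```

```bash
python3 - <<'E'
from h import *
s=robot.sense();print(s['width'],s['force'])
go(628.9,98,93,87.2,1,s)
E
```

```text
0.045956269037238165 [-0.18462349 -0.4659921  -3.69648869]
at [629.6  97.9 111.6] yaw 87.19 tool shift cm [ 0.   -0.07  1.86] turn z -0.01
 level rotvec (tool) [ 0.04 -0.02 -0.01]
```

Request:
play_rows(motion=[[30, [0, -0.05, 0.6], [0, 0, 0]], [30, [0, 0, 0.5], [0, 0, 0]], [30, [0, 0, 0.4], [0, 0, 0]], [30, [0, 0, 0.2], [0, 0, 0]], [30, [0, 0, 0.1], [0, 0, 0]], [30, [0, 0, 0], [0, 0, 0]], [30, [0, 0, 0], [0, 0, 0]], [30, [0, 0, 0], [0, 0, 0]], [30, [0, 0, 0], [0, 0, 0]], [30, [0, 0, 0], [0, 0, 0]]])

```text
time: 45.15
position: [0.6289, 0.0979, 0.0932]
tool_rot: [[0.049, 0.999, 0.0], [0.999, -0.049, 0.0], [0.0, 0.0, -1.0]]
force: [0.8, 0.3, -3.1]
width: 0.0457
```

Request:
play_rows(motion=[[30, [0, 0, 0.1], [0, 0, 0]], [30, [0, 0, 0], [0, 0, 0]], [30, [0, 0, 0.05], [0, 0, 0]], [30, [0, 0, 0], [0, 0, 0]], [30, [0, 0, 0], [0, 0, 0]], [30, [0, 0, 0], [0, 0, 0]], [30, [0, 0, 0], [0, 0, 0]], [30, [0, 0, 0], [0, 0, 0]], [30, [0, 0, 0], [0, 0, 0]], [30, [0, 0, 0], [0, 0, 0]]])

```text
time: 46.15
position: [0.6289, 0.0979, 0.092]
tool_rot: [[0.049, 0.999, 0.0], [0.999, -0.049, 0.0], [0.0, 0.0, -1.0]]
force: [-3.2, -0.6, 4.9]
width: 0.0456
```

Contact at +5 N. I'll release, lift and back away so the cameras are clear.

Request:
play_rows(motion=[[30, [0, 0, -0.05], [0, 0, 0]], [30, [0, 0, 0], [0, 0, 0]], [80, [0, 0, 0], [0, 0, 0]], [80, [0, 0, 0], [0, 0, 0]], [80, [0, 0, 0], [0, 0, 0]], [80, [0, 0, -1], [0, 0, 0]], [80, [0, 0, -3], [0, 0, 0]], [80, [0, 0, -4], [0, 0, 0]], [80, [0, 0, -4], [0, 0, 0]], [80, [0, 0, -2], [0, 0, 0]]])

```text
time: 47.15
position: [0.6297, 0.098, 0.2371]
tool_rot: [[0.049, 0.999, 0.005], [0.999, -0.049, 0.001], [0.001, 0.005, -1.0]]
force: [0.6, 0.5, -0.1]
width: 0.0685
```

Request:
play_rows(motion=[[80, [0, -2, 0], [0, 0, 0]], [80, [0, -3, 0], [0, 0, 0]], [80, [0, -3, 0], [0, 0, 0]], [80, [0, -3, 0], [0, 0, 0]], [80, [0, -3, 0], [0, 0, 0]], [80, [0, -3, 0], [0, 0, 0]], [80, [0, -3, 0], [0, 0, 0]], [80, [0, -2, 0], [0, 0, 0]], [80, [0, 0, 0], [0, 0, 0]], [80, [0, 0, 0], [0, 0, 0]]])

```text
time: 48.15
position: [0.4096, 0.1088, 0.2331]
tool_rot: [[0.049, 0.999, 0.002], [0.999, -0.049, 0.001], [0.001, 0.002, -1.0]]
force: [1.0, 0.6, 1.0]
width: 0.0683
```

```bash
python3 - <<'E'
from h import *
c=robot.capture('top');d=robot.capture('side')
hsv=cv2.cvtColor(c['img'],cv2.COLOR_RGB2HSV)
k=blob((hsv[...,1]<80)&(hsv[...,2]<150),proj(c,[.629,.098,.105])[0]);print('weight',rect(ray(c,k,.105)),cv2.boundingRect(k))
m=(hsv[...,0]>20)&(hsv[...,0]<35)&(hsv[...,1]<125)&(hsv[...,2]>120)
m[:]=cv2.morphologyEx(m.astype(np.uint8),cv2.MORPH_CLOSE,np.ones((3,3)))
k=blob(m,proj(c,[.6245,.03,.081])[0]);print('board',rect(ray(c,k,.081)))
a=cv2.resize(c['img'][130:290,220:560],None,fx=2,fy=2);b=cv2.resize(d['img'][150:350,220:560],None,fx=2,fy=2)
cv2.imwrite('pics/fin.png',cv2.resize(np.vstack([a,b]),None,fx=.8,fy=.8)[:,:,::-1])
E
```

```text
weight (array([626.6,  97.7]), 47.3, 46.9, 1.5) (255, 162, 32, 32)
board (array([621.5, -22. ]), 218.8, 49.9, 87.1)
```

View pics/fin.png

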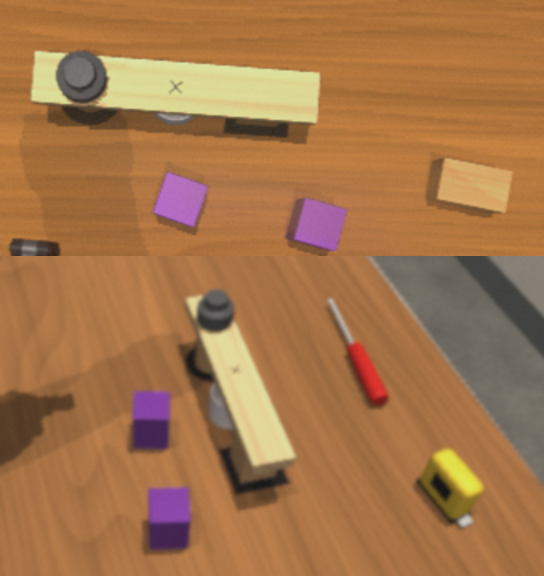

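Both final views show the weight upright on the board over the post, the board straight on both props, and the cross over the tin. I'll hand it in.

```bash
python3 -c "
from rig import robot
print(robot.hand_in())"
```

```text
the job is handed in; nothing more can be done
None
```

The job is finished and handed in at about 48 s of the 120 s allowed; no verdict was reported. I placed things in the order asked: round post, square block, tin, board, then weight. The spare block, the purple look-alikes and the tools were not touched.

**Last checks (top camera, good to about 2 mm):**

| Item | How far off |
|---|---|
| Round post | 1.6 mm from its pad centre |
| Square block | 1.4 mm from its pad centre, and square to it |
| Tin | 2.5 mm from the midpoint of the pads |
| Board's cross | about 1 mm from the tin's centre |
| Board direction | 87.2°, against 87.3° for the line through the pads |
| Weight | about 1.5 mm from the post |

**What went wrong or disagreed:**
- **Board:** the cross was first about 3.5 mm off along the board. I put the weight back down, regripped the board and shifted it. The final board outline was partly hidden by the weight, so the board figures are from just before the weight went on.
- **Wrist turn:** on the first approach to the board the last joint ran to the end of its range and tilted the tool. I used the opposite half-turn instead; nothing was touched.
- **Cameras:** the wrist camera read about 3 mm higher in y than the top camera, so I allowed for that when placing.

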